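# Square up a plate stack and hold the work lamp over it for inspection

### The job

The four loose aluminium plates in the knock-up corner are to be inspected: first tap the stack against both steel stops until all four plates lie flush against them and their edges line up. Then draw the work lamp out of its sloping dock, turn it level with its light panel facing straight down, and hold it still, centred over the squared stack and about 20 cm above the bench. Finish while holding the lamp there (do not put it down or let go), leave the stack squared, and do not disturb the other things on the bench.

Things in the scene. Friction and masses are not known exactly. Their poses are not given: they have to be found in the camera images.
- corner: Fixed knock-up corner. Origin on the bench below the centre of the squared stack. Grey bed 18 mm high, x -24 to +43, y -36 to +58 mm: squared plates overhang it 11 mm at -x, 14 mm at -y. Two dark steel stops 40 mm high: back stop, face at x = +35 mm (y -50 to +42); side stop, face at y = +50 mm (x -35 to +27). Sides -x and -y are open; +x points away from the robot, turned up to 0.3 rad.
- stack_place (a point): Point at the centre of the squared stack, 26 mm above the bench, fixed to the knock-up corner, same axes as it. Plates that stay skewed turn flush when tapped near both ends of the long edge.
- plate_1_center (a point): Centre of loose aluminium plate 1 of 4 (lowest): 70 (x) x 100 (y) x 4 mm, 80 g, four dark bolt holes; mid-height 20 mm above the bench. Starts 6 to 16 mm short of each stop, turned a few degrees; squared, it lies at x = y = 0 of the corner. The whole stack slides with a push of about 3 N; a firm push of 10 to 15 N sets it flush.
- plate_2_center (a point): Centre of loose aluminium plate 2 of 4 (second): 70 (x) x 100 (y) x 4 mm, 80 g, four dark bolt holes; mid-height 24 mm above the bench. Starts 6 to 16 mm short of each stop, turned a few degrees; squared, it lies at x = y = 0 of the corner. The whole stack slides with a push of about 3 N; a firm push of 10 to 15 N sets it flush.
- plate_3_center (a point): Centre of loose aluminium plate 3 of 4 (third): 70 (x) x 100 (y) x 4 mm, 80 g, four dark bolt holes; mid-height 28 mm above the bench. Starts 6 to 16 mm short of each stop, turned a few degrees; squared, it lies at x = y = 0 of the corner. The whole stack slides with a push of about 3 N; a firm push of 10 to 15 N sets it flush.
- plate_4_center (a point): Centre of loose aluminium plate 4 of 4 (topmost): 70 (x) x 100 (y) x 4 mm, 80 g, four dark bolt holes; mid-height 32 mm above the bench. Starts 6 to 16 mm short of each stop, turned a few degrees; squared, it lies at x = y = 0 of the corner. The whole stack slides with a push of about 3 N; a firm push of 10 to 15 N sets it flush.
- lamp_center (a point): Centre of the work lamp, rigid, 58 (x) x 118 (y) x 35 mm (z), blue and black, 0.15 to 0.31 kg. z points out of the light panel (pale lens), y along its length out of the dock, x across; grip the long sides, 54 mm apart (50 mm near the back). Docked it leans 50 degrees from upright: y up and away from the robot, light panel away and down, its back up towards the robot; the sides are free above the pocket.
- dock: Fixed dark steel lamp dock, foot plate 120 x 100 mm. Origin on the bench at its centre; +x away from the robot, turned up to 0.3 rad. The lamp slides out along its own +y = (0.766, 0, 0.643) of this frame. Pocket 34 mm deep along the slope, 64 x 40 mm inside, walls 4 mm; behind the panel a spine 28 mm wide runs on 50 mm. Docked lamp tops out at 137 mm, the dock at 95 mm.
- dock_mouth (a point): Centre of the pocket's mouth, fixed to the dock, axes as the dock.
- chuck: Bystander: drill chuck standing, 43 mm wide, 50 mm high; origin under its centre. Leave alone.
- gauge: Bystander: round pressure gauge lying dial up, 101 x 76 x 38 mm; origin under its centre. Leave alone.
- fitting: Bystander: small brass hose fitting, 23 x 50 x 31 mm; origin under its centre. Leave alone.
- plunger: Bystander: chrome spring plunger lying, 18 x 117 x 18 mm; origin under its centre. Leave alone.
There are look-alikes about, which are no part of the job. Leave any green look-alike of the part that bears plate_4_center alone.

How it is judged:
By the outcome, as a careful person would: the job done as asked, in the order asked, and still so for the second after the job is handed in, while the arm keeps its last pose, push and grip.
It also fails if it takes over 72 s, if anything falls off the work surface, if the arm or the gripper's body presses on something with over 40 N, if the wrist force passes 120 N, or if a joint passes its speed limit or range.

### The arm

A 7-joint arm with a two-finger parallel gripper is mounted at the origin on a cart in front of the work surface, level with it; the furniture and walls round the work are solid. World frame = base frame: x ahead of the robot, y to its left, z up, the work surface at z = 0. Lengths are in m, angles in rad, forces in N, time in s.
With the tool pointing down it reaches from about 0.35 to 0.9 m from the base axis. Payload 8.1 kg.
Tool frame: the origin (TCP) lies midway between the tips of the shut fingers; the grasp point (between the pads) lies arm.hold_point_z behind it (arm.hold_point_z is the distance from the TCP to the grasp point, in m); z points along the fingers, x is the direction in which the jaws open and shut, and the axes are right-handed (so a half turn about z gives the same grasp; the last joint's range is limited). The gripper opens to 92 mm and grips with 3 to 60 N. Pads are 19 mm wide; open, the fingers measure 130 mm over their backs; the gripper's body (75 mm by 190 mm) begins 47 mm behind the grasp point.
Start: joints at [1.033, 0.434, 0.025, 1.573, -0.012, 1.134, -0.075], TCP at [0.263, -0.567, 0.227] pointing down, gripper open.
Joint ranges: [-2.62, 2.62], [-0.44, 2.09], [-1.27, 1.32], [0.08, 2.57], [-1.32, 4.46], [0.12, 2], [-2.74, 2.74]. Speed limits (rad/s): [2.22, 2.22, 3.01, 3.01, 3.14, 3.14, 3.14].

### API

Orientations are given as a rotation vector (axis times angle).
In Python, from cell import arm gives the robot as it stands.
- The arm moves only by the shell command python3 -m pendant 'ROWS' [FORCE]. ROWS is JSON, a list of rows, each an object with "dp": the shift along the tool's x, y, z in m, a list of three; "rotation": the turn, a rotation vector about the tool's x, y, z in rad, a list of three; "fingers": the closure, from -1 (fully open) to 1 (shut). In form: [{"dp": [x, y, z], "rotation": [rx, ry, rz], "fingers": fingers}, ...]. A call has 1 to 20 rows; each row is the pose to reach, as a shift and turn from the pose measured when the call began, along the tool's axes at that moment; what a row does not reach only later rows make up. A row lasts 1/8 s, in which the tool goes at most 62.5 mm and 10.7 degrees, less where a joint would pass 70% of its speed; a pose out of reach is approached as far as the arm can. A call with a gripper value outside its range is refused whole. The fingers move at their own pace and stop on an object; FORCE is the grip in N (left out, the last holds). Time passes only in rows, so rows that repeat a pose let the fingers close. It gives the time, the measured TCP pose, the force and the opening at its end, in the units of the state.
- arm.observe(): the state, without advancing time (a new reading comes with each control period).
- arm.get_image(name): name is "scene" or "top"; returns the picture (420x560x3 uint8, blue, green, red); there is no depth.
- arm.camera_params(name): a dict with "camera_matrix" (3x3 intrinsics, pixels), "rvec" (rotation vector, rad) and "tvec" (3), from world to camera coordinates, as OpenCV has them. Camera axes: x right, y down, z forward; pixel columns grow to the right and rows downward; lengths in m; the calibration is good to about 2 mm. A picture is of the moment at which its call begins. camera_params takes no time and is no camera call.
- arm.sign_off(): hands the job in, once; it reports no verdict.
The state is a dict: "clock": time; "joints": joint angles; "dq": joint speeds; "joint_efforts": joint torques, N m; "position": TCP position; "ee_rot": TCP orientation; "force": force on the tool from outside, world axes, zero at the start; "ft_torque": the same for the moment, N m; "width": opening from 0.0 (shut) to 1.0 (fully open).
Only numpy, scipy, OpenCV 4.12 (cv2) and the standard library are available. Lean on these libraries where they do the work, as an engineer would, in place of code of your own. Each camera call takes 0.05 s, during which the arm holds its last target.

## Working session

There is one attempt and no reset: what is moved stays moved. The work goes in short steps, Python scripts to look and compute and a shell command to move; the robot and the scene stay as the last step left them, time stands still between calls to the robot, and variables do not carry over. Pictures are saved under pics/ and viewed, and the job is handed in when it is done.

```bash
ls; mkdir -p pics; python3 - <<'E'
from cell import arm
import cv2
for n in ("scene","top"):
    cv2.imwrite(f"pics/{n}0.png",arm.get_image(n)); p=arm.camera_params(n); print(n,p)
print(arm.observe(),arm.hold_point_z)
E
```

```text
pics
scene {'camera_matrix': array([[460.00736938,   0.        , 278.16576579],
       [  0.        , 460.00736938, 204.26331693],
       [  0.        ,   0.        ,   1.        ]]), 'rvec': array([ 1.13257082, -2.34225282,  1.03274863]), 'tvec': array([0.45486089, 0.35878503, 0.91608277])}
top {'camera_matrix': array([[477.93658001,   0.        , 283.16116378],
       [  0.        , 477.93658001, 202.22974835],
       [  0.        ,   0.        ,   1.        ]]), 'rvec': array([ 2.13627723, -2.11596482,  0.21616848]), 'tvec': array([0.09752167, 0.62376943, 1.25578358])}
{'clock': 0.1, 'joints': array([ 1.03337883,  0.43519017,  0.02496929,  1.57397869, -0.01158682,
        1.13398707, -0.07508609]), 'dq': array([-0.00044491, -0.00159014, -0.00053579, -0.00083417, -0.00182269,
       -0.00011107, -0.00077327]), 'joint_efforts': array([ 3.03348083e-03, -6.69130182e+01,  9.87803265e-01, -3.15142787e+01,
       -6.05736952e-02,  3.75374488e-02,  8.50433844e-05]), 'position': array([ 0.26304323, -0.56646355,  0.2260111 ]), 'ee_rot': array([-2.64773339e+00,  1.68969808e+00,  1.98717308e-03]), 'force': array([ 0.36323181, -0.45376224,  0.38791799]), 'ft_torque': array([ 0.04243598, -0.01345771,  0.02373365]), 'width': 1.0000004722417848} 0.0188
```

View pics/scene0.png

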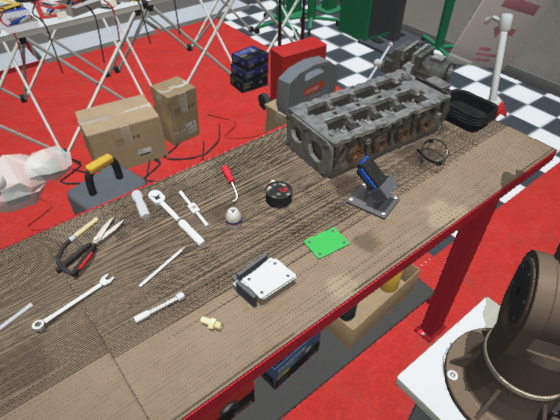

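View pics/top0.png

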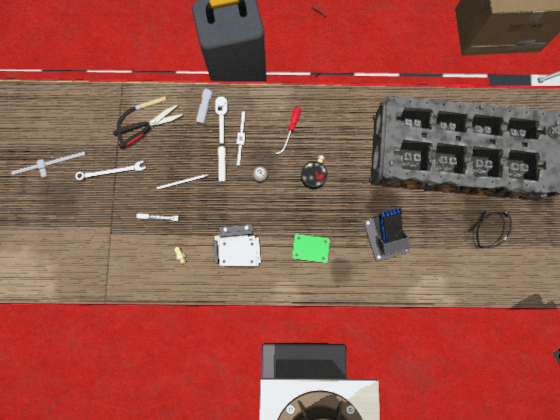

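The scene view shows the stack at about (265,278), a green look-alike plate at (326,242), and the dock with the lamp at (372,190). The top view shows the stack at (238,250), the green plate at (311,248), and the dock and lamp at (388,235). The aluminium stack between the dark stops fits the description; the green plate doesn't. I'll confirm this in enlarged crops.

```bash
python3 - <<'E'
import cv2,numpy as np
t=cv2.imread("pics/top0.png");s=cv2.imread("pics/scene0.png")
def crop(i,x,y,w,h,k): return cv2.resize(i[y:y+h,x:x+w],None,fx=k,fy=k,interpolation=cv2.INTER_CUBIC)
cv2.imwrite("pics/c_top_stack.png",crop(t,200,215,75,60,10))
cv2.imwrite("pics/c_top_dock.png",crop(t,355,200,75,60,10))
cv2.imwrite("pics/c_sc.png",np.vstack([crop(s,225,245,80,60,5),crop(s,335,150,80,70,4)[:, :320].repeat(1,0) if 0 else cv2.resize(crop(s,335,150,80,60,5),(400,300))]))
E
```

```text
(no output)
```

View pics/c_top_stack.png

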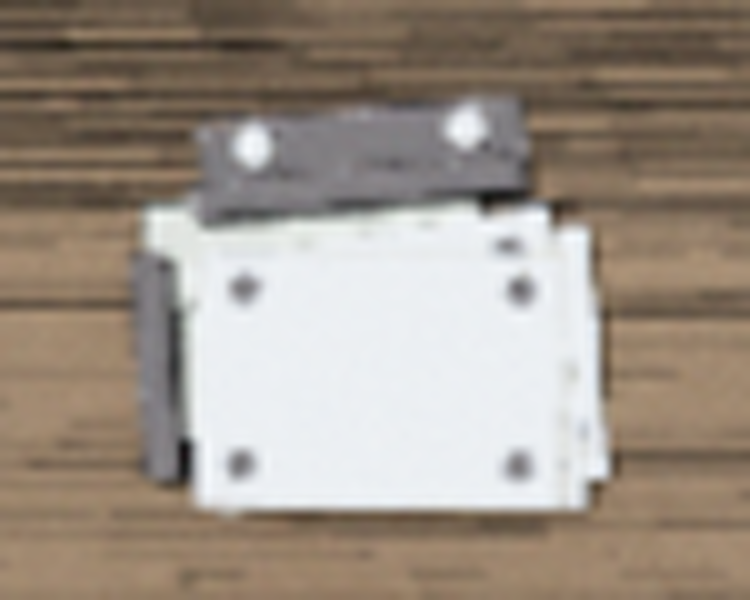

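View pics/c_top_dock.png

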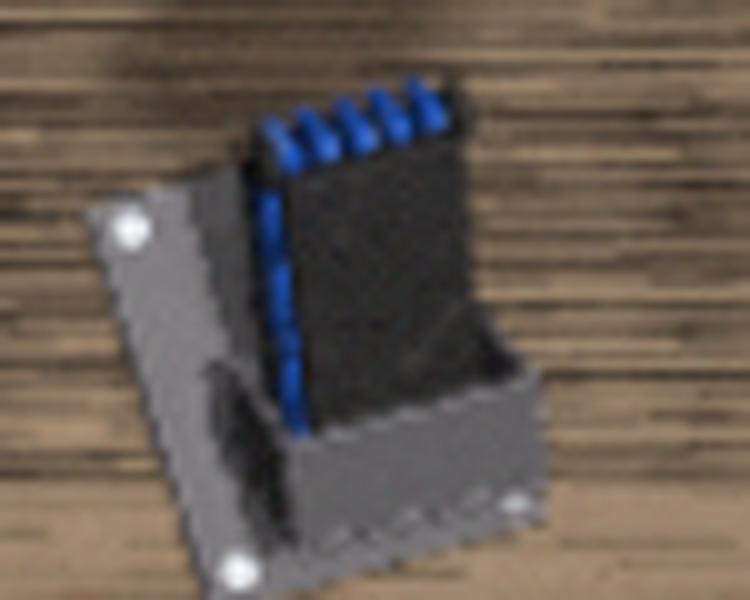

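View pics/c_sc.png

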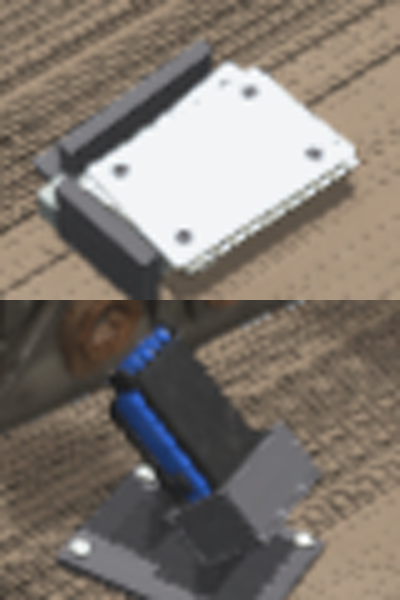

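Confirmed: the aluminium stack sits in the dark stops with its top plate lowest-left, and the lamp leans in the dock with its back up towards the robot. Next I'll write helpers and make larger scene crops.

```bash
cat > h.py <<'E'
import numpy as np,cv2
from scipy.spatial.transform import Rotation as R
from cell import arm
P={n:arm.camera_params(n) for n in("scene","top")}
def cam(n):
    p=P[n];Rm=cv2.Rodrigues(np.array(p["rvec"]))[0];t=np.array(p["tvec"]).reshape(3)
    return p["camera_matrix"],Rm,t
def ray(n,px):
    K,Rm,t=cam(n);d=Rm.T@np.linalg.inv(K)@np.array([px[0],px[1],1.]);return -Rm.T@t,d/np.linalg.norm(d)
def plane(n,px,z):
    c,d=ray(n,px);return c+d*(z-c[2])/d[2]
def tri(a,b):  # scene px, top px
    c1,d1=ray("scene",a);c2,d2=ray("top",b)
    s=np.linalg.lstsq(np.c_[d1,-d2],c2-c1,rcond=None)[0]
    p,q=c1+d1*s[0],c2+d2*s[1];return (p+q)/2,np.linalg.norm(p-q)
def proj(n,X):
    K,Rm,t=cam(n);v=K@(Rm@np.asarray(X,float)+t);return v[:2]/v[2]
def crop(i,x,y,w,h,k): return cv2.resize(i[y:y+h,x:x+w],None,fx=k,fy=k,interpolation=cv2.INTER_CUBIC)
E
python3 - <<'E'
from h import *
s=cv2.imread("pics/scene0.png")
cv2.imwrite("pics/c_sc1.png",crop(s,228,248,75,60,10))
cv2.imwrite("pics/c_sc2.png",crop(s,340,150,65,75,8))
for n in P: print(n,ray(n,(280,200)))
print(proj("top",[.5,0,0]),proj("top",[.5,.1,0]),proj("top",[.6,0,0]))
E
```

```text
scene (array([-0.04764113,  0.63028027,  0.88051683]), array([ 0.57326707, -0.47063297, -0.6707231 ]))
top (array([0.37278953, 0.11727907, 1.35013509]), array([ 0.19464893, -0.00383355, -0.98086548]))
[319.14584926 249.25317108] [283.76978145 248.91582935] [318.93850074 214.34877911]
```

View pics/c_sc1.png

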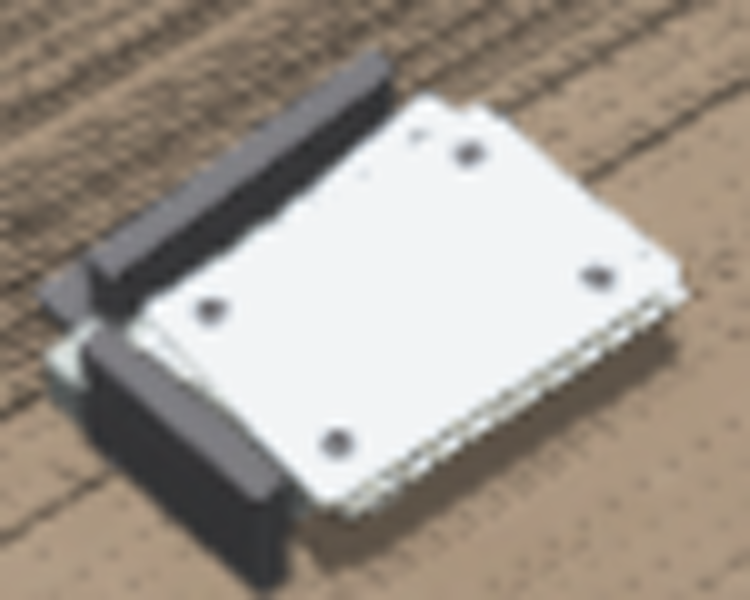

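View pics/c_sc2.png

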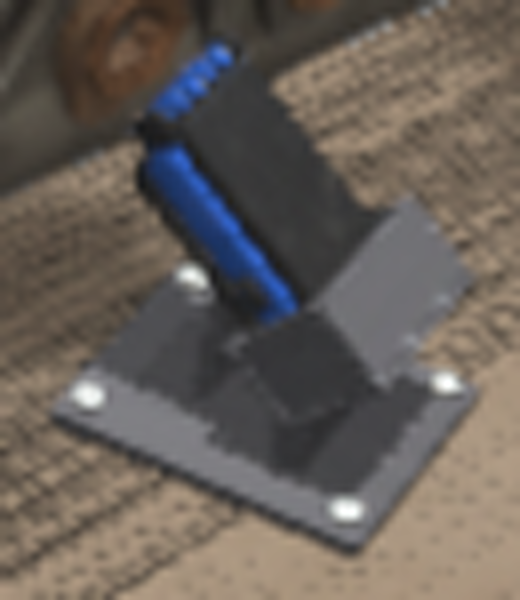

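The scene crop shows the back stop's front-top edge at about (105,272)-(392,75) and the side stop's inner-top edge at (108,328)-(285,478), both in crop pixels at 10x. The dock's foot bolts are at (90,396), (347,510), (445,382) and (192,277) at 8x. Now I'll compute positions from these.

```bash
python3 - <<'E'
from h import *
f=lambda c,o,k:((c[0]+.5)/k-.5+o[0],(c[1]+.5)/k-.5+o[1])
S1=lambda *c:f(c,(228,248),10);S2=lambda *c:f(c,(340,150),8);T1=lambda *c:f(c,(200,215),10);T2=lambda *c:f(c,(355,200),10)
np.set_printoptions(precision=4,suppress=True)
a,b=plane("scene",S1(105,272),.04),plane("scene",S1(392,75),.04);print("back",a,b,np.linalg.norm(a-b),"yaw",np.arctan2(-(a-b)[0],(a-b)[1]))
c,d=plane("scene",S1(108,328),.04),plane("scene",S1(285,478),.04);print("side",c,d,np.linalg.norm(c-d),"yaw",np.arctan2((c-d)[1],(c-d)[0]))
a2,b2=plane("top",T1(203,222),.03),plane("top",T1(528,190),.03);print("back top",a2,b2,np.linalg.norm(a2-b2),"yaw",np.arctan2(-(a2-b2)[0],(a2-b2)[1]))
c2,d2=plane("top",T1(170,255),.04),plane("top",T1(183,480),.04);print("side top",c2,d2,np.linalg.norm(c2-d2),np.arctan2((c2-d2)[1],(c2-d2)[0]))
# holes of top plate
for s,t in [((210,310),(243,289)),((470,152),(520,290)),((337,442),(240,463)),((597,276),(517,465))]:
    print("hole",tri(S1(*s),T1(*t)))
for s,t in [((90,396),(131,229)),((347,510),(238,572)),((445,382),(516,505))]:
    print("dbolt",tri(S2(*s),T2(*t)))
print("bolt4 guess",plane("scene",S2(192,277),.008))
# lamp: top corners back edge. left rib / right rib ends
for s,t in [((228,50),(420,85)),((165,100),(275,125)),((285,310),(300,432))]:
    print("lamp",tri(S2(*s),T2(*t)))
E
```

```text
back [0.5298 0.278  0.04  ] [0.5364 0.1894 0.04  ] 0.08891100378103801 yaw 0.07401600240692154
side [0.5161 0.2868 0.04  ] [0.4577 0.2799 0.04  ] 0.05884487726928758 yaw 0.11790742414477272
back top [0.5292 0.2777 0.03  ] [0.539 0.188 0.03 ] 0.09031592266730415 yaw 0.1088152871502518
side top [0.5188 0.2853 0.04  ] [0.4574 0.2796 0.04  ] 0.061631125983011355 0.0921277574767037
hole (array([0.5092, 0.2646, 0.0363]), np.float64(0.0022446307626293755))
hole (array([0.5095, 0.1883, 0.0362]), np.float64(0.0026902781403704452))
hole (array([0.4616, 0.2639, 0.036 ]), np.float64(0.002267416393538934))
hole (array([0.4617, 0.1883, 0.0364]), np.float64(0.002319158825397377))
dbolt (array([ 0.575 , -0.1378,  0.0127]), np.float64(0.002778819008909566))
dbolt (array([ 0.4786, -0.1649,  0.0136]), np.float64(0.0020053774681128827))
dbolt (array([ 0.4994, -0.2421,  0.0146]), np.float64(0.0017747225913523155))
bolt4 guess [ 0.6005 -0.2193  0.008 ]
lamp (array([ 0.592 , -0.1953,  0.1288]), np.float64(0.012982780350769392))
lamp (array([ 0.5817, -0.1554,  0.132 ]), np.float64(0.009870405740280735))
lamp (array([ 0.5147, -0.1661,  0.0776]), np.float64(0.0075672437385875405))
```

Geometry found:
- **Corner:** origin about (0.497, 0.234), yaw about 0.10.
- **Dock:** centre about (0.537, -0.190), yaw about 0.27.

Next is a helper that turns world targets into tool-frame shifts.

```bash
cat >> h.py <<'E'
np.set_printoptions(precision=4,suppress=True)
CO=np.array([.497,.234,0]);CY=.10;DO=np.array([.5372,-.19,0]);DY=.27
def Rz(a): return R.from_euler("z",a).as_matrix()
def cw(p,o=CO,y=CY): return o+Rz(y)@np.asarray(p,float)
def tool(xa,za): # rotation matrix with tool x, tool z axes
    xa=np.asarray(xa,float);za=np.asarray(za,float);return np.c_[xa,np.cross(za,xa),za]
def go(p,Rt=None):
    s=arm.observe();R0=R.from_rotvec(s["ee_rot"]).as_matrix()
    Rt=R0 if Rt is None else Rt
    print("dp",R0.T@(np.asarray(p)-s["position"]),"rot",R.from_matrix(R0.T@Rt).as_rotvec())
def st(o=CO,y=CY):
    s=arm.observe();R0=R.from_rotvec(s["ee_rot"]).as_matrix()
    print("t",round(s["clock"],2),"p",s["position"],"corner",Rz(y).T@(s["position"]-o),"F",s["force"],"Fc",Rz(y).T@s["force"],"w",s["width"]);print("R",R0.tolist() if 0 else R0.round(3).tolist(),"q",s["joints"])
E
python3 - <<'E'
from h import *
st()
ex=Rz(CY)[:,0];ey=Rz(CY)[:,1]
for sg in(1,-1): go(cw([-.085,-.003,.12]),tool(sg*ey,[0,0,-1]))
E
```

```text
t 0.1 p [ 0.263  -0.5665  0.226 ] corner [-0.3127 -0.7731  0.226 ] F [ 0.3632 -0.4538  0.3879] Fc [ 0.3161 -0.4878  0.3879] w 1.0000004722417848
R [[0.421, -0.907, -0.001], [-0.907, -0.421, 0.001], [-0.001, 0.0, -1.0]] q [ 1.0334  0.4352  0.025   1.574  -0.0116  1.134  -0.0751]
dp [-0.6524 -0.4681  0.1069] rot [-0.0019  0.0005 -2.8068]
dp [-0.6524 -0.4681  0.1069] rot [0.0004 0.0014 0.3348]
```

```bash
python3 -m pendant '[{"dp":[-0.06,-0.06,0],"rotation":[0,0,0.05],"fingers":-0.22},{"dp":[-0.1,-0.1,0],"rotation":[0,0,0.1],"fingers":-0.22},{"dp":[-0.14,-0.14,0],"rotation":[0,0,0.15],"fingers":-0.22},{"dp":[-0.18,-0.19,0],"rotation":[0,0,0.2],"fingers":-0.22},{"dp":[-0.22,-0.23,0],"rotation":[0,0,0.25],"fingers":-0.22},{"dp":[-0.26,-0.27,0],"rotation":[0,0,0.3],"fingers":-0.22},{"dp":[-0.3,-0.31,0],"rotation":[0,0,0.335],"fingers":-0.22},{"dp":[-0.345,-0.345,0],"rotation":[0,0,0.335],"fingers":-0.22},{"dp":[-0.39,-0.365,0.01],"rotation":[0,0,0.335],"fingers":-0.22},{"dp":[-0.43,-0.38,0.03],"rotation":[0,0,0.335],"fingers":-0.22},{"dp":[-0.48,-0.4,0.05],"rotation":[0,0,0.335],"fingers":-0.22},{"dp":[-0.53,-0.42,0.07],"rotation":[0,0,0.335],"fingers":-0.22},{"dp":[-0.58,-0.44,0.08],"rotation":[0,0,0.335],"fingers":-0.22},{"dp":[-0.63,-0.46,0.09],"rotation":[0,0,0.335],"fingers":-0.22},{"dp":[-0.652,-0.468,0.1],"rotation":[0,0,0.335],"fingers":-0.22},{"dp":[-0.652,-0.468,0.1],"rotation":[0,0,0.335],"fingers":-0.22},{"dp":[-0.652,-0.468,0.1],"rotation":[0,0,0.335],"fingers":-0.22}]'
python3 - <<'E'
from h import *
st(); ey=Rz(CY)[:,1]
cv2.imwrite("pics/s1.png",arm.get_image("scene"))
go(cw([-.085,-.003,.012]),tool(-ey,[0,0,-1]))
E
```

```text
clock: 2.22
position: [0.4128, 0.221, 0.1268]
ee_rot: [2.328, -2.108, -0.002]
force: [0.5, -0.7, 0.5]
width: 0.608
t 2.23 p [0.4128 0.221  0.1268] corner [-0.0851 -0.0045  0.1268] F [ 0.5324 -0.7395  0.4723] Fc [ 0.4559 -0.789   0.4723] w 0.6082247181420222
R [[0.099, -0.995, -0.001], [-0.995, -0.099, 0.0], [-0.0, 0.001, -1.0]] q [-0.2843  0.3377 -0.3988  2.0398  0.1794  0.7977 -2.2605]
dp [-0.0017  0.0001  0.115 ] rot [ 0.0007  0.0005 -0.0019]
```

View pics/s1.png

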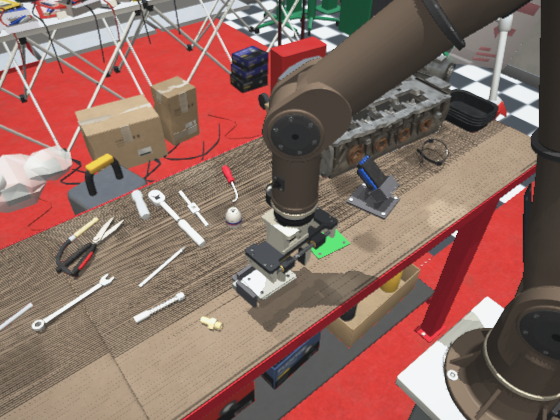

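The picture shows the gripper in front of the stack at about (275,255), jaws along the long edge and clear of everything. I'll descend, then approach in small steps.

```bash
python3 -m pendant '[{"dp":[-0.001,0,0.04],"rotation":[0,0,0],"fingers":-0.22},{"dp":[-0.001,0,0.08],"rotation":[0,0,0],"fingers":-0.22},{"dp":[-0.001,0,0.105],"rotation":[0,0,0],"fingers":-0.22},{"dp":[-0.001,0,0.113],"rotation":[0,0,0],"fingers":-0.22},{"dp":[-0.001,0,0.113],"rotation":[0,0,0],"fingers":-0.22},{"dp":[-0.001,-0.006,0.113],"rotation":[0,0,0],"fingers":-0.22},{"dp":[-0.001,-0.012,0.113],"rotation":[0,0,0],"fingers":-0.22},{"dp":[-0.001,-0.018,0.113],"rotation":[0,0,0],"fingers":-0.22},{"dp":[-0.001,-0.024,0.113],"rotation":[0,0,0],"fingers":-0.22},{"dp":[-0.001,-0.028,0.113],"rotation":[0,0,0],"fingers":-0.22},{"dp":[-0.001,-0.032,0.113],"rotation":[0,0,0],"fingers":-0.22},{"dp":[-0.001,-0.032,0.113],"rotation":[0,0,0],"fingers":-0.22}]'
python3 - <<'E'
from h import *
st()
E
```

```text
clock: 3.78
position: [0.4444, 0.2247, 0.0137]
ee_rot: [2.327, -2.109, -0.002]
force: [-1.8, -0.8, -0.2]
width: 0.612
t 3.77 p [0.4444 0.2247 0.0137] corner [-0.0533 -0.004   0.0137] F [-1.8141 -0.7757 -0.2055] Fc [-1.8825 -0.5907 -0.2055] w 0.6121418458433433
R [[0.098, -0.995, -0.002], [-0.995, -0.098, -0.0], [-0.0, 0.002, -1.0]] q [-0.3359  0.5508 -0.319   2.0669  0.3076  0.5697 -2.3444]
```

```bash
python3 -m pendant '[{"dp":[0,-0.002,0],"rotation":[0,0,0],"fingers":-0.22},{"dp":[0,-0.004,0],"rotation":[0,0,0],"fingers":-0.22},{"dp":[0,-0.006,0],"rotation":[0,0,0],"fingers":-0.22},{"dp":[0,-0.008,0],"rotation":[0,0,0],"fingers":-0.22},{"dp":[0,-0.008,0],"rotation":[0,0,0],"fingers":-0.22}]'
python3 - <<'E'
from h import *
st()
E
```

```text
clock: 4.4
position: [0.452, 0.2256, 0.0136]
ee_rot: [2.327, -2.108, -0.003]
force: [-5.2, 0.4, 2.7]
width: 0.61
t 4.4 p [0.452  0.2256 0.0136] corner [-0.0456 -0.0038  0.0136] F [-5.2193  0.4201  2.6904] Fc [-5.1513  0.9391  2.6904] w 0.6097359076644451
R [[0.098, -0.995, -0.002], [-0.995, -0.098, -0.0], [-0.0, 0.002, -1.0]] q [-0.3299  0.559  -0.3196  2.049   0.3066  0.5803 -2.3347]
```

```bash
python3 -m pendant '[{"dp":[0,-0.001,0],"rotation":[0,0,0],"fingers":-0.22},{"dp":[0,-0.002,0],"rotation":[0,0,0],"fingers":-0.22},{"dp":[0,-0.002,0],"rotation":[0,0,0],"fingers":-0.22}]'
python3 - <<'E'
from h import *
st()
E
```

```text
clock: 4.78
position: [0.4521, 0.2256, 0.0134]
ee_rot: [2.326, -2.105, -0.005]
force: [-10.7, -0.4, 8.1]
width: 0.611
t 4.78 p [0.4521 0.2256 0.0134] corner [-0.0455 -0.0038  0.0134] F [-10.71    -0.3528   8.0695] Fc [-10.6917   0.7182   8.0695] w 0.6105405955194745
R [[0.099, -0.995, -0.005], [-0.995, -0.099, -0.001], [0.001, 0.005, -1.0]] q [-0.3287  0.5608 -0.3208  2.0461  0.3055  0.5846 -2.3322]
```

```bash
python3 -m pendant '[{"dp":[0,-0.001,0],"rotation":[0,0,0],"fingers":-0.22},{"dp":[0,-0.0015,0],"rotation":[0,0,0],"fingers":-0.22},{"dp":[0,-0.0015,0],"rotation":[0,0,0],"fingers":-0.22}]'
python3 - <<'E'
from h import *
st()
E
```

```text
clock: 5.15
position: [0.4521, 0.2256, 0.0133]
ee_rot: [2.325, -2.103, -0.006]
force: [-9.0, -0.2, 6.0]
width: 0.609
t 5.15 p [0.4521 0.2256 0.0133] corner [-0.0456 -0.0039  0.0133] F [-9.0277 -0.2439  6.0233] Fc [-9.007   0.6586  6.0233] w 0.6088375620420349
R [[0.1, -0.995, -0.007], [-0.995, -0.1, -0.002], [0.002, 0.008, -1.0]] q [-0.3279  0.5621 -0.3217  2.044   0.3045  0.588  -2.3303]
```

```bash
python3 -m pendant '[{"dp":[0,-0.002,-0.001],"rotation":[-0.006,0,0],"fingers":-0.22},{"dp":[0,-0.003,-0.001],"rotation":[-0.006,0,0],"fingers":-0.22},{"dp":[0,-0.003,-0.001],"rotation":[-0.006,0,0],"fingers":-0.22}]'
python3 - <<'E'
from h import *
st()
E
```

```text
clock: 5.52
position: [0.453, 0.2255, 0.0137]
ee_rot: [2.32, -2.096, -0.015]
force: [-9.7, -0.4, 2.4]
width: 0.61
t 5.53 p [0.453  0.2255 0.0137] corner [-0.0447 -0.0041  0.0137] F [-9.653  -0.3891  2.3638] Fc [-9.6436  0.5765  2.3638] w 0.6104796540695999
R [[0.101, -0.995, -0.017], [-0.995, -0.101, -0.004], [0.003, 0.017, -1.0]] q [-0.3212  0.5668 -0.3271  2.0332  0.2982  0.6036 -2.3199]
```

```bash
python3 -m pendant '[{"dp":[0,0.02,-0.005],"rotation":[0.017,0,0],"fingers":-0.22},{"dp":[0,0.035,-0.03],"rotation":[0.017,0,0],"fingers":-0.22},{"dp":[0,0.035,-0.07],"rotation":[0.017,0,0],"fingers":-0.1},{"dp":[0,0.035,-0.1],"rotation":[0.017,0,0],"fingers":0.1},{"dp":[0.02,0.03,-0.1],"rotation":[0.017,0,0.18],"fingers":0.35},{"dp":[0.04,0.02,-0.1],"rotation":[0.017,0,0.36],"fingers":0.35},{"dp":[0.06,0.01,-0.1],"rotation":[0.017,0,0.54],"fingers":0.35},{"dp":[0.08,-0.01,-0.1],"rotation":[0.015,0,0.72],"fingers":0.35},{"dp":[0.094,-0.03,-0.1],"rotation":[0.015,0,0.9],"fingers":0.35},{"dp":[0.094,-0.041,-0.1],"rotation":[0.015,-0.01,1.08],"fingers":0.35},{"dp":[0.094,-0.041,-0.1],"rotation":[0.015,-0.01,1.26],"fingers":0.35},{"dp":[0.094,-0.041,-0.1],"rotation":[0.015,-0.012,1.44],"fingers":0.35},{"dp":[0.094,-0.041,-0.1],"rotation":[0.014,-0.013,1.57],"fingers":0.35},{"dp":[0.094,-0.041,-0.1],"rotation":[0.014,-0.013,1.57],"fingers":0.35},{"dp":[0.094,-0.041,-0.1],"rotation":[0.014,-0.013,1.57],"fingers":0.35}]'
python3 - <<'E'
from h import *
st(); ex=Rz(CY)[:,0]
cv2.imwrite("pics/t2.png",arm.get_image("top"))
cv2.imwrite("pics/s2.png",crop(arm.get_image("scene"),205,190,140,115,5))
go(cw([-.004,-.098,.013]),tool(-ex,[0,0,-1]))
E
```

```text
clock: 7.4
position: [0.505, 0.1368, 0.1129]
ee_rot: [0.168, -3.137, 0.006]
force: [-0.1, 0.2, -0.7]
width: 0.327
t 7.4 p [0.505  0.1368 0.1129] corner [-0.0017 -0.0975  0.1129] F [-0.1128  0.1729 -0.7367] Fc [-0.095   0.1833 -0.7367] w 0.32709538839493085
R [[-0.994, -0.107, -0.0], [-0.107, 0.994, -0.004], [0.001, -0.004, -1.0]] q [-1.0737  0.5889  1.0331  2.0063 -0.6402  0.9153 -2.7328]
dp [ 0.0022 -0.0001  0.1002] rot [-0.002  -0.0006  0.0051]
```

View pics/t2.png

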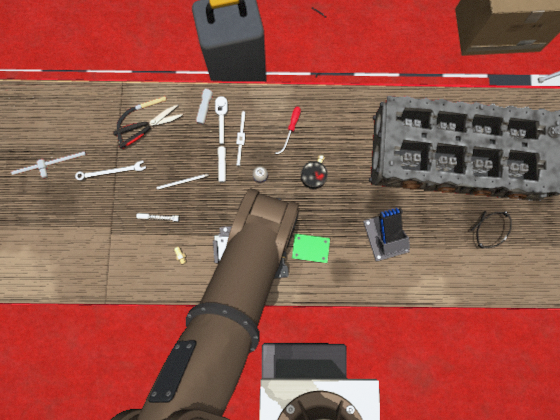

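View pics/s2.png

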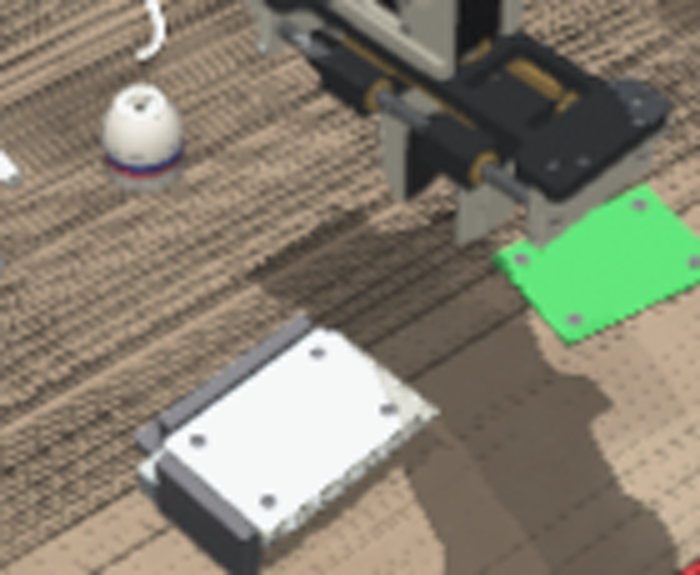

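The top view shows the arm covering the stack, so it doesn't help. In the scene crop the plates are flush with the back stop but still skewed on the -y side. Joint 7 is nearly at its limit (-2.73), so I'll use the equivalent half-turned grasp.

```bash
python3 -m pendant '[{"dp":[0,0,0],"rotation":[0,0,-0.18],"fingers":0.35},{"dp":[0,0,0],"rotation":[0,0,-0.36],"fingers":0.35},{"dp":[0,0,0],"rotation":[0,0,-0.54],"fingers":0.35},{"dp":[0,0,0],"rotation":[0,0,-0.72],"fingers":0.35},{"dp":[0,0,0],"rotation":[0,0,-0.9],"fingers":0.35},{"dp":[0,0,0],"rotation":[0,0,-1.08],"fingers":0.35},{"dp":[0,0,0],"rotation":[0,0,-1.26],"fingers":0.35},{"dp":[0,0,0],"rotation":[0,0,-1.44],"fingers":0.35},{"dp":[0,0,0],"rotation":[0,0,-1.62],"fingers":0.35},{"dp":[0,0,0],"rotation":[0,0,-1.8],"fingers":0.35},{"dp":[0,0,0],"rotation":[0,0,-1.98],"fingers":0.35},{"dp":[0,0,0],"rotation":[0,0,-2.16],"fingers":0.35},{"dp":[0,0,0],"rotation":[0,0,-2.34],"fingers":0.35},{"dp":[0,0,0],"rotation":[0,0,-2.52],"fingers":0.35},{"dp":[0,0,0],"rotation":[0,0,-2.7],"fingers":0.35},{"dp":[0,0,0],"rotation":[0,0,-2.88],"fingers":0.35},{"dp":[0,0,0],"rotation":[0,0,-3.06],"fingers":0.35},{"dp":[0,0,0],"rotation":[0,0,-3.137],"fingers":0.35},{"dp":[0,0,0],"rotation":[0,0,-3.137],"fingers":0.35}]'
python3 - <<'E'
from h import *
st(); ex=Rz(CY)[:,0]
go(cw([-.004,-.098,.013]),tool(ex,[0,0,-1]))
E
```

```text
clock: 9.88
position: [0.5056, 0.1364, 0.1143]
ee_rot: [3.137, 0.158, 0.003]
force: [-0.0, 0.9, 0.3]
width: 0.327
t 9.88 p [0.5056 0.1364 0.1143] corner [-0.0012 -0.0979  0.1143] F [-0.0067  0.8859  0.3197] Fc [0.0818 0.8821 0.3197] w 0.3272366744280009
R [[0.995, 0.1, 0.002], [0.1, -0.995, -0.0], [0.002, 0.0, -1.0]] q [-0.4893  0.3988  0.1617  1.9636 -0.0873  0.784  -0.1777]
dp [-0.003   0.      0.1013] rot [ 0.0005 -0.002   0.0005]
```

```bash
python3 -m pendant '[{"dp":[-0.003,0,0.04],"rotation":[0,0,0],"fingers":0.35},{"dp":[-0.003,0,0.08],"rotation":[0,0,0],"fingers":0.35},{"dp":[-0.003,0,0.1],"rotation":[0,0,0],"fingers":0.35},{"dp":[-0.003,0,0.1],"rotation":[0,0,0],"fingers":0.35},{"dp":[-0.003,-0.006,0.1],"rotation":[0,0,0],"fingers":0.35},{"dp":[-0.003,-0.012,0.1],"rotation":[0,0,0],"fingers":0.35},{"dp":[-0.003,-0.017,0.1],"rotation":[0,0,0],"fingers":0.35},{"dp":[-0.003,-0.021,0.1],"rotation":[0,0,0],"fingers":0.35},{"dp":[-0.003,-0.024,0.1],"rotation":[0,0,0],"fingers":0.35},{"dp":[-0.003,-0.027,0.1],"rotation":[0,0,0],"fingers":0.35},{"dp":[-0.003,-0.03,0.1],"rotation":[0,0,0],"fingers":0.35},{"dp":[-0.003,-0.033,0.1],"rotation":[0,0,0],"fingers":0.35},{"dp":[-0.003,-0.035,0.1],"rotation":[0,0,0],"fingers":0.35},{"dp":[-0.003,-0.035,0.1],"rotation":[0,0,0],"fingers":0.35}]'
python3 - <<'E'
from h import *
st()
E
```

```text
clock: 11.62
position: [0.4993, 0.1693, 0.0143]
ee_rot: [3.136, 0.155, 0.002]
force: [0.1, -6.7, 4.5]
width: 0.324
t 11.62 p [0.4993 0.1693 0.0143] corner [-0.0042 -0.0647  0.0143] F [ 0.0642 -6.7432  4.5407] Fc [-0.6093 -6.7159  4.5407] w 0.3239274863995362
R [[0.995, 0.099, 0.002], [0.099, -0.995, -0.002], [0.001, 0.002, -1.0]] q [-0.5302  0.5587  0.1367  2.0271 -0.1311  0.5633 -0.2041]
```

```bash
python3 -m pendant '[{"dp":[0,-0.002,0],"rotation":[0,0,0],"fingers":0.35},{"dp":[0,-0.003,0],"rotation":[0,0,0],"fingers":0.35},{"dp":[0,-0.003,0],"rotation":[0,0,0],"fingers":0.35}]'
python3 - <<'E'
from h import *
st()
E
```

```text
clock: 12.0
position: [0.4989, 0.171, 0.0144]
ee_rot: [3.134, 0.153, 0.002]
force: [-0.9, -5.5, 4.7]
width: 0.328
t 12.0 p [0.4989 0.171  0.0144] corner [-0.0044 -0.0628  0.0144] F [-0.8503 -5.541   4.6875] Fc [-1.3993 -5.4284  4.6875] w 0.32792954121064444
R [[0.995, 0.098, 0.001], [0.098, -0.995, -0.003], [0.001, 0.003, -1.0]] q [-0.5355  0.5592  0.1384  2.0259 -0.1306  0.5649 -0.2095]
```

Still sliding (the flush position is about y = -60.5 mm). I'll push further.

```bash
python3 -m pendant '[{"dp":[0,-0.002,0],"rotation":[0,0,0],"fingers":0.35},{"dp":[0,-0.0035,0],"rotation":[0,0,0],"fingers":0.35},{"dp":[0,-0.005,0],"rotation":[0,0,0],"fingers":0.35},{"dp":[0,-0.005,0],"rotation":[0,0,0],"fingers":0.35}]'
python3 - <<'E'
from h import *
st()
E
```

```text
clock: 12.5
position: [0.4986, 0.1721, 0.0143]
ee_rot: [3.131, 0.149, 0.0]
force: [-0.2, -13.7, 6.7]
width: 0.325
t 12.5 p [0.4986 0.1721 0.0143] corner [-0.0046 -0.0618  0.0143] F [ -0.1741 -13.7471   6.7342] Fc [ -1.5457 -13.6611   6.7342] w 0.3247652024737495
R [[0.996, 0.095, 0.001], [0.095, -0.995, -0.007], [-0.0, 0.007, -1.0]] q [-0.5434  0.5603  0.1434  2.0243 -0.1287  0.5678 -0.218 ]
```

```bash
python3 -m pendant '[{"dp":[0,-0.0045,0],"rotation":[0,0,0.006],"fingers":0.35},{"dp":[0,-0.0045,0],"rotation":[0,0,0.006],"fingers":0.35},{"dp":[0,0.01,-0.002],"rotation":[0.006,0,0.006],"fingers":0.35},{"dp":[0,0.03,-0.03],"rotation":[0.006,0,0.006],"fingers":0.3},{"dp":[0,0.05,-0.07],"rotation":[0.006,0,0.006],"fingers":0.1},{"dp":[0,0.08,-0.1],"rotation":[0.006,0,0.006],"fingers":-0.22},{"dp":[0,0.12,-0.1],"rotation":[0.006,0,0.006],"fingers":-0.22},{"dp":[0,0.12,-0.1],"rotation":[0.006,0,0.006],"fingers":-0.22}]'
python3 - <<'E'
from h import *
st(); ey=Rz(CY)[:,1]
cv2.imwrite("pics/t3.png",crop(arm.get_image("top"),200,215,80,60,10))
cv2.imwrite("pics/s3.png",crop(arm.get_image("scene"),228,248,75,60,10))
go(cw([-.08,-.003,.10]),tool(-ey,[0,0,-1]))
go(cw([-.08,-.003,.10]),tool(ey,[0,0,-1]))
E
```

```text
clock: 13.5
position: [0.5103, 0.05, 0.1159]
ee_rot: [3.137, 0.132, 0.002]
force: [0.1, 0.4, 0.3]
width: 0.608
t 13.5 p [0.5103 0.05   0.1159] corner [-0.0051 -0.1844  0.1159] F [0.0515 0.3989 0.2582] Fc [0.0911 0.3917 0.2582] w 0.6080765616861565
R [[0.996, 0.084, 0.001], [0.084, -0.996, -0.002], [0.001, 0.002, -1.0]] q [-0.3469  0.3824  0.1869  1.9886 -0.0961  0.7779 -0.0209]
dp [-0.0769 -0.177   0.0151] rot [ 0.0005 -0.0004  1.5587]
dp [-0.0769 -0.177   0.0151] rot [ 0.0004  0.0005 -1.5829]
```

View pics/t3.png

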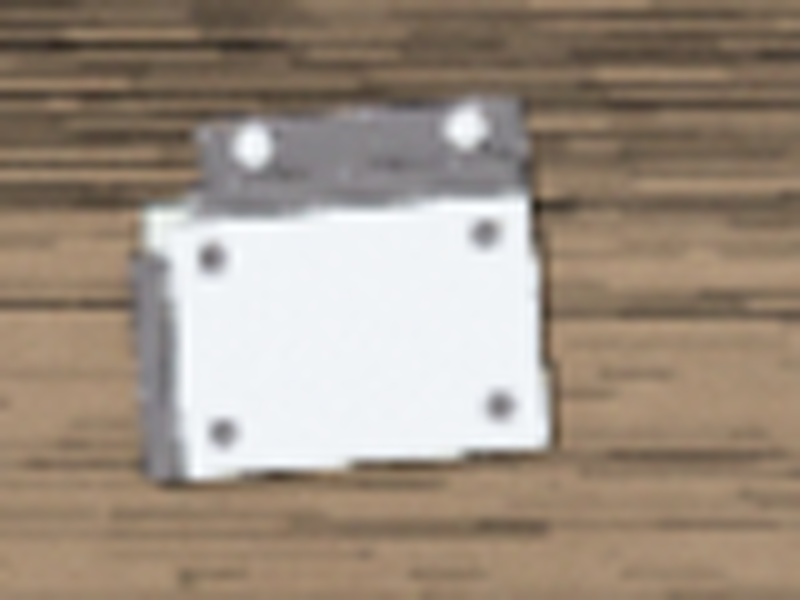

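View pics/s3.png

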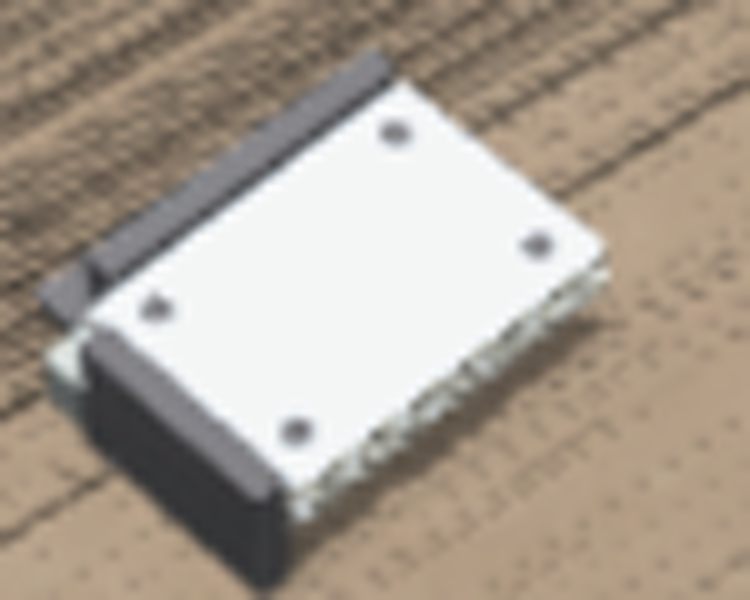

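The top crop shows all plates seated: stack edge against the back stop at about y=205 and the side stop at x=178. The scene crop shows one aligned block. I'll give a second tap in each direction to close any small residue.

```bash
python3 -m pendant '[{"dp":[-0.02,-0.02,0],"rotation":[0,0,-0.18],"fingers":-0.22},{"dp":[-0.04,-0.05,0],"rotation":[0,0,-0.36],"fingers":-0.22},{"dp":[-0.06,-0.08,0],"rotation":[0,0,-0.54],"fingers":-0.22},{"dp":[-0.077,-0.11,0],"rotation":[0,0,-0.72],"fingers":-0.22},{"dp":[-0.077,-0.14,0],"rotation":[0,0,-0.9],"fingers":-0.22},{"dp":[-0.077,-0.16,0],"rotation":[0,0,-1.08],"fingers":-0.22},{"dp":[-0.077,-0.177,0],"rotation":[0,0,-1.26],"fingers":-0.22},{"dp":[-0.077,-0.177,0],"rotation":[0,0,-1.44],"fingers":-0.22},{"dp":[-0.077,-0.177,0.02],"rotation":[0,0,-1.583],"fingers":-0.22},{"dp":[-0.077,-0.177,0.06],"rotation":[0,0,-1.583],"fingers":-0.22},{"dp":[-0.077,-0.177,0.09],"rotation":[0,0,-1.583],"fingers":-0.22},{"dp":[-0.077,-0.177,0.102],"rotation":[0,0,-1.583],"fingers":-0.22},{"dp":[-0.077,-0.177,0.102],"rotation":[0,0,-1.583],"fingers":-0.22},{"dp":[-0.077,-0.177,0.102],"rotation":[0,0,-1.583],"fingers":-0.22}]'
python3 - <<'E'
from h import *
st(); ey=Rz(CY)[:,1]
go(cw([-.052,-.003,.014]),tool(ey,[0,0,-1]))
E
```

```text
clock: 15.35
position: [0.418, 0.2236, 0.014]
ee_rot: [2.106, 2.33, 0.002]
force: [0.7, 0.5, -0.1]
width: 0.606
t 15.35 p [0.418  0.2236 0.014 ] corner [-0.0796 -0.0024  0.014 ] F [ 0.6789  0.5146 -0.0541] Fc [ 0.7269  0.4442 -0.0541] w 0.6062594948862194
R [[-0.1, 0.995, 0.001], [0.995, 0.1, 0.0], [0.0, 0.001, -1.0]] q [-0.4551  0.5106 -0.1954  2.1339  0.1957  0.5122  0.8743]
dp [-0.0006  0.0276  0.    ] rot [ 0.0012 -0.0002  0.0006]
```

```bash
python3 -m pendant '[{"dp":[0,0.012,0],"rotation":[0,0,0],"fingers":-0.22},{"dp":[0,0.022,0],"rotation":[0,0,0],"fingers":-0.22},{"dp":[0,0.028,0],"rotation":[0,0,0],"fingers":-0.22},{"dp":[0,0.031,0],"rotation":[0,0,0],"fingers":-0.22},{"dp":[0,0.034,0],"rotation":[0,0,0],"fingers":-0.22},{"dp":[0,0.036,0],"rotation":[0,0,0],"fingers":-0.22},{"dp":[0,0.037,0],"rotation":[0,0,0],"fingers":-0.22},{"dp":[0,0.037,0],"rotation":[0,0,0],"fingers":-0.22}]'
python3 - <<'E'
from h import *
st()
E
```

```text
clock: 16.35
position: [0.4529, 0.227, 0.0138]
ee_rot: [-2.106, -2.331, 0.003]
force: [-5.8, -0.5, 4.1]
width: 0.611
t 16.35 p [0.4529 0.227  0.0138] corner [-0.0446 -0.0026  0.0138] F [-5.8474 -0.4662  4.09  ] Fc [-5.8647  0.1199  4.09  ] w 0.6113730498277203
R [[-0.101, 0.995, -0.002], [0.995, 0.101, -0.001], [-0.001, -0.002, -1.0]] q [-0.4224  0.5465 -0.1977  2.0533  0.1928  0.5609  0.9161]
```

```bash
python3 -m pendant '[{"dp":[0,0.003,0],"rotation":[0,0,0],"fingers":-0.22},{"dp":[0,0.0045,0],"rotation":[0,0,0],"fingers":-0.22},{"dp":[0,0.0045,0],"rotation":[0,0,0],"fingers":-0.22}]'
python3 - <<'E'
from h import *
st()
E
```

```text
clock: 16.73
position: [0.453, 0.2268, 0.0132]
ee_rot: [-2.102, -2.33, 0.013]
force: [-12.3, -0.3, 10.2]
width: 0.614
t 16.73 p [0.453  0.2268 0.0132] corner [-0.0445 -0.0028  0.0132] F [-12.3367  -0.3231  10.2235] Fc [-12.3073   0.9102  10.2235] w 0.6139511876341011
R [[-0.103, 0.995, -0.009], [0.995, 0.103, -0.004], [-0.003, -0.009, -1.0]] q [-0.4196  0.5506 -0.2001  2.047   0.1907  0.5705  0.9209]
```

```bash
python3 -m pendant '[{"dp":[0,-0.015,-0.003],"rotation":[-0.009,0,0],"fingers":-0.22},{"dp":[0,-0.03,-0.03],"rotation":[-0.009,0,0],"fingers":-0.22},{"dp":[-0.01,-0.03,-0.07],"rotation":[-0.009,0,0],"fingers":0},{"dp":[-0.03,-0.03,-0.1],"rotation":[-0.009,0,0.15],"fingers":0.2},{"dp":[-0.05,-0.02,-0.1],"rotation":[-0.009,0,0.33],"fingers":0.35},{"dp":[-0.07,0,-0.1],"rotation":[-0.009,0,0.5],"fingers":0.35},{"dp":[-0.085,0.02,-0.1],"rotation":[-0.009,0,0.68],"fingers":0.35},{"dp":[-0.09,0.04,-0.1],"rotation":[-0.008,0.004,0.86],"fingers":0.35},{"dp":[-0.09,0.04,-0.1],"rotation":[-0.008,0.005,1.04],"fingers":0.35},{"dp":[-0.09,0.04,-0.1],"rotation":[-0.008,0.006,1.22],"fingers":0.35},{"dp":[-0.09,0.04,-0.1],"rotation":[-0.007,0.007,1.4],"fingers":0.35},{"dp":[-0.09,0.04,-0.1],"rotation":[-0.007,0.007,1.575],"fingers":0.35},{"dp":[-0.09,0.04,-0.1],"rotation":[-0.007,0.007,1.575],"fingers":0.35}]'
python3 - <<'E'
from h import *
st(); ex=Rz(CY)[:,0]
cv2.imwrite("pics/s4.png",crop(arm.get_image("scene"),228,248,75,60,10))
go(cw([-.004,-.07,.014]),tool(ex,[0,0,-1]))
E
```

```text
clock: 18.35
position: [0.5027, 0.142, 0.1131]
ee_rot: [3.135, 0.157, 0.0]
force: [-0.4, 0.2, -0.1]
width: 0.322
t 18.35 p [0.5027 0.142  0.1131] corner [-0.0035 -0.0921  0.1131] F [-0.3599  0.173  -0.0596] Fc [-0.3408  0.208  -0.0596] w 0.32187856528935344
R [[0.995, 0.1, 0.0], [0.1, -0.995, -0.003], [-0.0, 0.003, -1.0]] q [-0.5114  0.4003  0.1733  1.9664 -0.0911  0.7832 -0.1866]
dp [-0.0004 -0.0225  0.099 ] rot [0.0031 0.0001 0.0031]
```

View pics/s4.png

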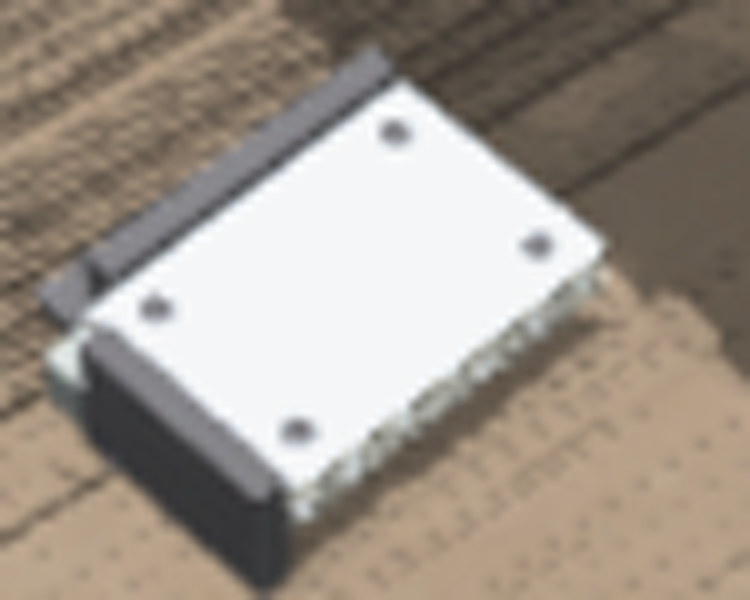

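The scene crop shows the stack flush against the back stop, with its edge at (90,320)-(405,85). Now the last side tap.

```bash
python3 -m pendant '[{"dp":[0,0,0.04],"rotation":[0.003,0,0],"fingers":0.35},{"dp":[0,0,0.08],"rotation":[0.003,0,0],"fingers":0.35},{"dp":[0,0,0.099],"rotation":[0.003,0,0],"fingers":0.35},{"dp":[0,-0.006,0.099],"rotation":[0.003,0,0],"fingers":0.35},{"dp":[0,-0.016,0.099],"rotation":[0.003,0,0],"fingers":0.35},{"dp":[0,-0.024,0.099],"rotation":[0.003,0,0],"fingers":0.35},{"dp":[0,-0.028,0.099],"rotation":[0.003,0,0],"fingers":0.35},{"dp":[0,-0.031,0.099],"rotation":[0.003,0,0],"fingers":0.35},{"dp":[0,-0.033,0.099],"rotation":[0.003,0,0],"fingers":0.35},{"dp":[0,-0.034,0.099],"rotation":[0.003,0,0],"fingers":0.35},{"dp":[0,-0.034,0.099],"rotation":[0.003,0,0],"fingers":0.35}]'
python3 - <<'E'
from h import *
st()
E
```

```text
clock: 19.77
position: [0.4998, 0.1723, 0.0144]
ee_rot: [3.135, 0.158, 0.0]
force: [0.8, -10.5, 7.8]
width: 0.324
t 19.77 p [0.4998 0.1723 0.0144] corner [-0.0034 -0.0617  0.0144] F [  0.7776 -10.5451   7.8161] Fc [ -0.2791 -10.5701   7.8161] w 0.32439800637406446
R [[0.995, 0.1, 0.0], [0.1, -0.995, -0.003], [0.0, 0.003, -1.0]] q [-0.5394  0.561   0.1425  2.0224 -0.1355  0.5679 -0.2035]
```

The last side tap is flush: 10.5 N at the same stop position as before. I'll retreat towards the lamp and measure it in enlarged views.

```bash
python3 -m pendant '[{"dp":[0,-0.003,0],"rotation":[0,0,0],"fingers":0.35},{"dp":[0,0.005,0],"rotation":[0,0,0],"fingers":0.35},{"dp":[0,0.025,-0.02],"rotation":[0,0,0],"fingers":0},{"dp":[0,0.05,-0.07],"rotation":[0,0,0],"fingers":-0.5},{"dp":[-0.02,0.08,-0.12],"rotation":[0,0,0.15],"fingers":-1},{"dp":[-0.04,0.11,-0.17],"rotation":[0,0,0.3],"fingers":-1},{"dp":[-0.07,0.14,-0.2],"rotation":[0,0,0.45],"fingers":-1},{"dp":[-0.08,0.18,-0.2],"rotation":[0,0,0.6],"fingers":-1},{"dp":[-0.08,0.22,-0.2],"rotation":[0,0,0.75],"fingers":-1},{"dp":[-0.08,0.22,-0.2],"rotation":[0,0,0.9],"fingers":-1},{"dp":[-0.08,0.22,-0.2],"rotation":[0,0,1.05],"fingers":-1},{"dp":[-0.08,0.22,-0.2],"rotation":[0,0,1.2],"fingers":-1},{"dp":[-0.08,0.22,-0.2],"rotation":[0,0,1.35],"fingers":-1},{"dp":[-0.08,0.22,-0.2],"rotation":[0,0,1.4],"fingers":-1}]'
python3 - <<'E'
from h import *
st()
t=arm.get_image("top");s=arm.get_image("scene")
cv2.imwrite("pics/t5.png",t);cv2.imwrite("pics/s5.png",s)
g=lambda i:np.clip(255*(i/255.)**.5,0,255).astype(np.uint8)
t0=cv2.imread("pics/top0.png");s0=cv2.imread("pics/scene0.png")
cv2.imwrite("pics/c_lt.png",crop(g(t0),365,200,50,50,12))
cv2.imwrite("pics/c_ls.png",crop(g(s0),345,150,55,50,12))
cv2.imwrite("pics/c_stack5.png",np.hstack([crop(t,205,220,60,48,6),crop(s,228,250,70,48,6)]))
E
```

```text
clock: 21.52
position: [0.442, -0.054, 0.2151]
ee_rot: [2.497, -1.903, 0.003]
force: [-0.4, 0.8, 1.2]
width: 0.997
t 21.52 p [ 0.442  -0.054   0.2151] corner [-0.0834 -0.2811  0.2151] F [-0.386   0.7846  1.1801] Fc [-0.3057  0.8192  1.1801] w 0.9967318593689609
R [[0.265, -0.964, 0.0], [-0.964, -0.265, -0.003], [0.003, 0.0, -1.0]] q [-0.4549  0.1496  0.5224  2.0363 -0.0867  0.9766 -1.1913]
```

View pics/c_lt.png

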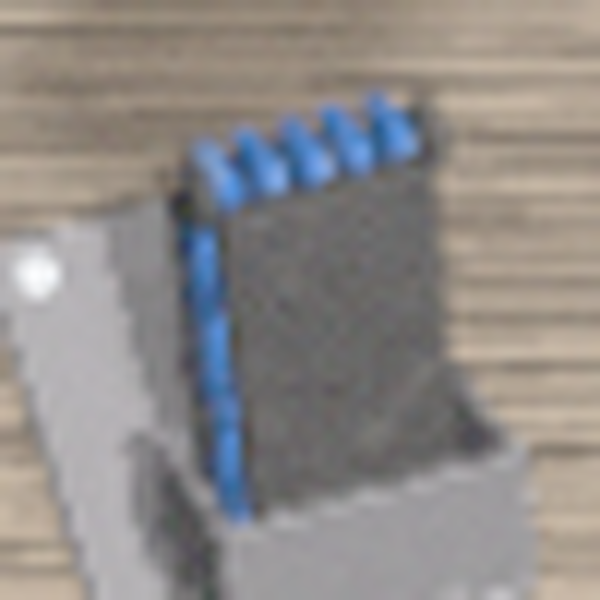

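View pics/c_ls.png

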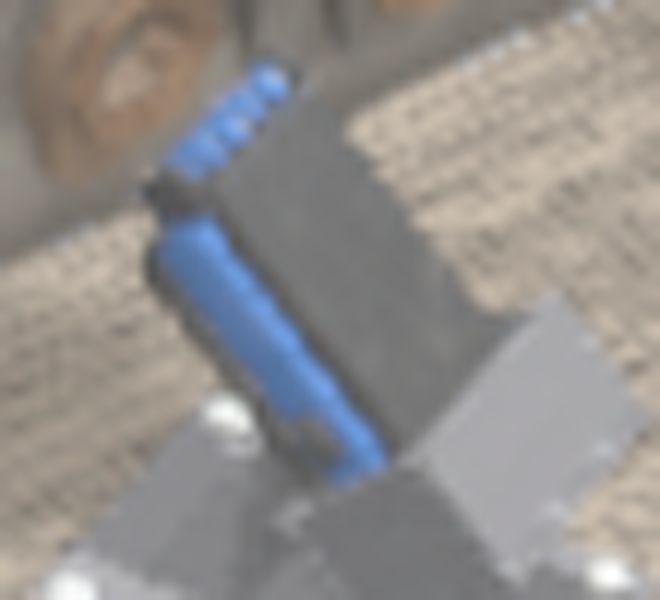

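View pics/c_stack5.png

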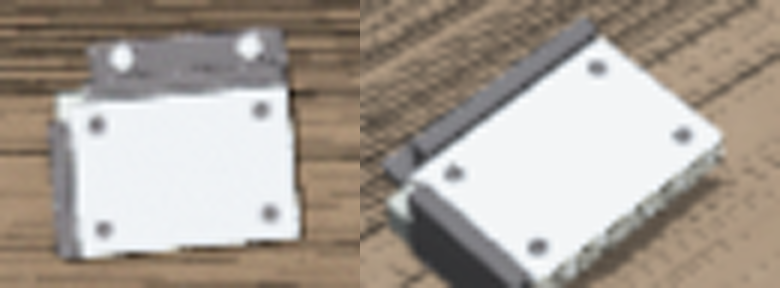

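View pics/t5.png

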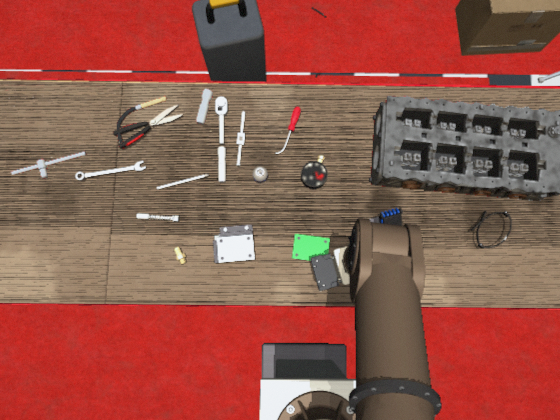

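Both views show the stack squared and undisturbed. In the lamp crops, the rib ends on the back edge are at top (232,208) and (412,155), and scene (215,172) and (288,92). The pocket's near wall top edge runs top (230,525)-(508,448), scene (407,465)-(553,296).

```bash
python3 - <<'E'
from h import *
f=lambda c,o,k:((c[0]+.5)/k-.5+o[0],(c[1]+.5)/k-.5+o[1])
S=lambda *c:f(c,(345,150),12);T=lambda *c:f(c,(365,200),12)
D=lambda X:Rz(DY).T@(X-DO)
for n,s,t in [("ribL",(215,172),(232,208)),("ribR",(288,92),(412,155)),("pockL",(407,465),(230,525)),("pockR",(553,296),(508,448)),("blueEnd",(375,460),(238,515)),("blueTop",(185,225),(200,235))]:
    X,e=tri(S(*s),T(*t));print(n,X,e,"dock",D(X))
f1=lambda c:f(c,(205,220),6);f2=lambda c:f((c[0]-360,c[1]),(228,250),6)
H=[tri(f2(s),f1(t)) for s,t in [((454,173),(97,125)),((597,67),(261,110)),((538,246),(104,229)),((683,134),(270,213))]]
P4=np.array([h[0] for h in H]);print(P4,[h[1] for h in H],P4.mean(0));a=P4[0]-P4[1];b=P4[2]-P4[3];print([np.arctan2(-v[0],v[1]) for v in(a,b)],[np.arctan2(v[1],v[0]) for v in (P4[0]-P4[2],P4[1]-P4[3])])
E
```

```text
ribL [ 0.5717 -0.1584  0.13  ] 0.003932033270782806 dock [0.0417 0.0213 0.13  ]
ribR [ 0.5852 -0.1984  0.1256] 0.002216939224417161 dock [ 0.044  -0.0209  0.1256]
pockL [ 0.5093 -0.1655  0.0824] 0.001155962379232141 dock [-0.0204  0.0311  0.0824]
pockR [ 0.5247 -0.227   0.0905] 0.004613799348123267 dock [-0.0219 -0.0323  0.0905]
blueEnd [ 0.5144 -0.166   0.0797] 0.005257835706170054 dock [-0.0156  0.0293  0.0797]
blueTop [ 0.5694 -0.1521  0.1191] 0.0010786300777224655 dock [0.0412 0.028  0.1191]
[[0.5177 0.2735 0.0354]
 [0.5252 0.1984 0.0362]
 [0.4701 0.2687 0.0354]
 [0.4778 0.193  0.0363]] [np.float64(0.002129199325072418), np.float64(0.002171956553667096), np.float64(0.0021711728416307576), np.float64(0.0027927437652278658)] [0.4977 0.2334 0.0358]
[np.float64(0.0997812391126454), np.float64(0.10087320217798883)] [np.float64(0.09986633589717901), np.float64(0.11255796583260885)]
```

Measured values:
- **Squared stack:** centre (0.498, 0.233), yaw 0.10.
- **Lamp:** on the dock's centreline, centre about (0.0136, 0, 0.086) in dock axes.

Now the standoff for the grasp, with the tool z axis along the lamp's z.

```bash
cat >> h.py <<'E'
def dw(p): return DO+Rz(DY)@np.asarray(p,float)
RL=tool(-Rz(DY)[:,1],Rz(DY)@np.array([.6428,0,-.766]))
def dst():
    s=arm.observe();R0=R.from_rotvec(s["ee_rot"]).as_matrix()
    print("t",round(s["clock"],2),"dock",Rz(DY).T@(s["position"]-DO),"F",s["force"],"w",s["width"],"toolz dock",Rz(DY).T@R0[:,2],"q",s["joints"],"err",R.from_matrix(R0.T@RL).as_rotvec())
E
python3 - <<'E'
from h import *
go(dw([-.0176,0,.1347]),RL)
E
```

```text
dp [ 0.1563 -0.0377  0.0809] rot [ 0.6984 -0.0023  0.0018]
```

```bash
python3 -m pendant '[{"dp":[0.03,0.02,0],"rotation":[0,0,0],"fingers":-1},{"dp":[0.07,0.03,0],"rotation":[0,0,0],"fingers":-1},{"dp":[0.11,0.03,0],"rotation":[0.15,0,0],"fingers":-1},{"dp":[0.145,0.03,0],"rotation":[0.3,0,0],"fingers":-1},{"dp":[0.156,0.03,0.01],"rotation":[0.45,0,0],"fingers":-1},{"dp":[0.156,0.01,0.03],"rotation":[0.6,0,0],"fingers":-1},{"dp":[0.156,-0.01,0.05],"rotation":[0.698,-0.002,0.002],"fingers":-1},{"dp":[0.156,-0.03,0.07],"rotation":[0.698,-0.002,0.002],"fingers":-1},{"dp":[0.156,-0.038,0.081],"rotation":[0.698,-0.002,0.002],"fingers":-1},{"dp":[0.156,-0.038,0.081],"rotation":[0.698,-0.002,0.002],"fingers":-1},{"dp":[0.156,-0.038,0.081],"rotation":[0.698,-0.002,0.002],"fingers":-1}]'
python3 - <<'E'
from h import *
dst()
cv2.imwrite("pics/s6.png",crop(arm.get_image("scene"),290,90,160,130,5))
go(dw([.0338,0,.0734]),RL)
E
```

```text
clock: 23.0
position: [0.5125, -0.1944, 0.1246]
ee_rot: [-2.061, 1.54, -0.518]
force: [0.2, -0.4, -1.4]
width: 0.995
t 23.0 dock [-0.025   0.0023  0.1246] F [ 0.2061 -0.4377 -1.4165] w 0.9953509222036364 toolz dock [ 0.6047  0.0108 -0.7964] q [ 1.0725  0.414  -0.6108  2.2658 -1.2611  0.2487  0.4705] err [0.0487 0.0112 0.0139]
dp [ 0.0028 -0.0153  0.077 ] rot [0.0448 0.0105 0.0109]
```

View pics/s6.png

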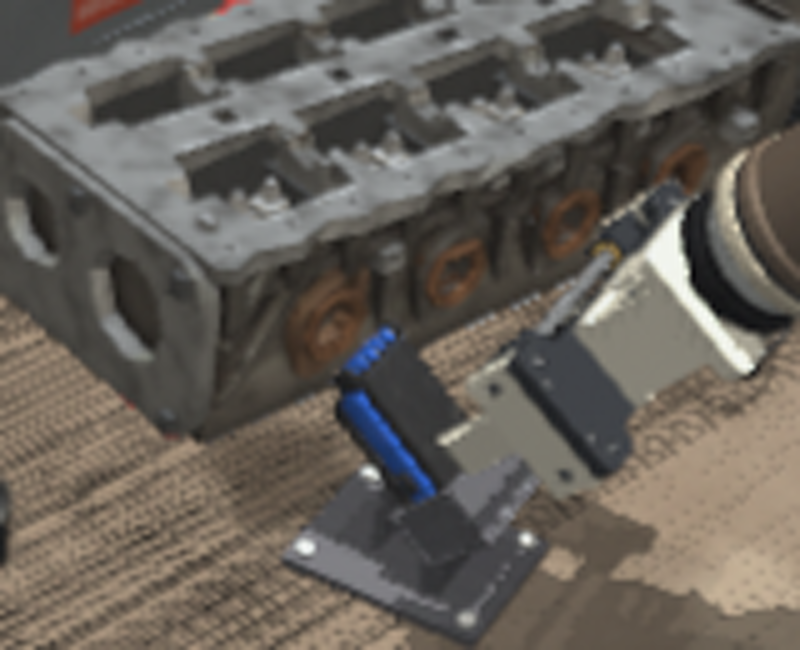

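The gripper is in front of the lamp's back at about (470,440), clear of it. Joint 5 is near its limit, though, so I'll use slightly less tilt (32° instead of 40°). The sides are flat, so the grip is the same.

```bash
cat >> h.py <<'E'
RG=tool(-Rz(DY)[:,1],Rz(DY)@np.array([np.sin(np.radians(32)),0,-np.cos(np.radians(32))]))
E
python3 - <<'E'
from h import *
go(dw([0,0,.1228]),RG);go(dw([.0317,0,.0719]),RG)
E
```

```text
dp [ 0.0023 -0.0185  0.0172] rot [-0.0949  0.0098  0.0116]
dp [ 0.0028 -0.0128  0.0769] rot [-0.0949  0.0098  0.0116]
```

```bash
python3 -m pendant '[{"dp":[0.002,-0.012,0],"rotation":[-0.05,0.005,0.005],"fingers":-1},{"dp":[0.002,-0.0185,0.01],"rotation":[-0.095,0.01,0.012],"fingers":-1},{"dp":[0.002,-0.0185,0.017],"rotation":[-0.095,0.01,0.012],"fingers":-1},{"dp":[0.002,-0.0185,0.017],"rotation":[-0.095,0.01,0.012],"fingers":-1}]'
python3 - <<'E'
from h import *
dst()
go(dw([.0317,0,.0719]),RG)
E
```

```text
clock: 23.55
position: [0.5365, -0.1892, 0.1223]
ee_rot: [-2.118, 1.609, -0.461]
force: [-0.6, 0.2, -0.1]
width: 1.0
t 23.55 dock [-0.0005  0.001   0.1223] F [-0.6223  0.2123 -0.0975] w 0.9997586767235751 toolz dock [ 0.5294  0.0009 -0.8484] q [ 0.7595  0.3707 -0.3434  2.2022 -0.9899  0.2898  0.0823] err [0.1403 0.001  0.001 ]
dp [ 0.001  -0.0006  0.0598] rot [0.0006 0.0009 0.001 ]
```

Reached well. I'll advance 60 mm along the tool, then close and look.

```bash
python3 -m pendant '[{"dp":[0.001,0,0.015],"rotation":[0,0,0],"fingers":-1},{"dp":[0.001,0,0.03],"rotation":[0,0,0],"fingers":-1},{"dp":[0.001,0,0.045],"rotation":[0,0,0],"fingers":-1},{"dp":[0.001,0,0.056],"rotation":[0,0,0],"fingers":-1},{"dp":[0.001,0,0.06],"rotation":[0,0,0],"fingers":-1},{"dp":[0.001,0,0.06],"rotation":[0,0,0],"fingers":-1}]'
python3 - <<'E'
from h import *
dst()
cv2.imwrite("pics/s7.png",crop(arm.get_image("scene"),310,120,110,95,7))
go(dw([.0317,0,.0719]),RG)
E
```

```text
clock: 24.3
position: [0.5666, -0.1821, 0.0711]
ee_rot: [-2.117, 1.611, -0.46]
force: [-0.2, 0.3, 0.7]
width: 0.999
t 24.3 dock [ 0.0304 -0.0003  0.0711] F [-0.1685  0.272   0.7284] w 0.9994048190530591 toolz dock [ 0.5291  0.0011 -0.8486] q [ 0.8034  0.5173 -0.4755  2.1823 -1.1532  0.1335  0.2557] err [ 0.1407  0.0011 -0.0004]
dp [-0.0003 -0.0012  0.0001] rot [0.0008 0.0008 0.0002]
```

View pics/s7.png

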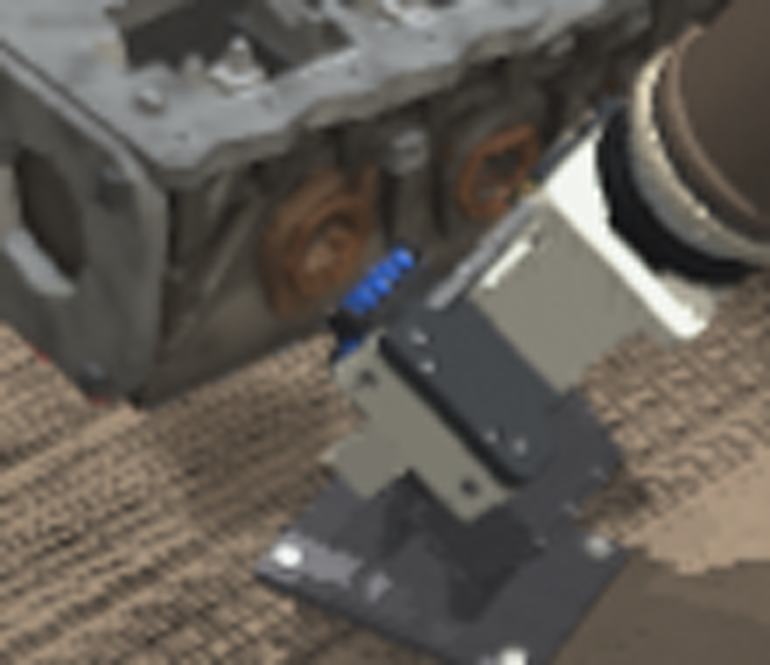

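The near finger covers the lamp's side at about (390,440), in the middle of the lamp and above the pocket. Closing.

```bash
python3 -m pendant '[{"dp":[0,0,0],"rotation":[0,0,0],"fingers":0},{"dp":[0,0,0],"rotation":[0,0,0],"fingers":0.5},{"dp":[0,0,0],"rotation":[0,0,0],"fingers":1},{"dp":[0,0,0],"rotation":[0,0,0],"fingers":1},{"dp":[0,0,0],"rotation":[0,0,0],"fingers":1},{"dp":[0,0,0],"rotation":[0,0,0],"fingers":1}]' 40
python3 - <<'E'
from h import *
dst()
s=arm.observe();R0=R.from_rotvec(s["ee_rot"]).as_matrix();y=Rz(DY)@np.array([.766,0,.6428])
print("per mm along lamp y in tool",R0.T@y)
E
```

```text
clock: 25.1
position: [0.5669, -0.1822, 0.0715]
ee_rot: [-2.117, 1.61, -0.461]
force: [-0.9, -0.5, 2.4]
width: 0.593
t 25.1 dock [ 0.0307 -0.0004  0.0715] F [-0.9477 -0.5253  2.3662] w 0.5930447585035763 toolz dock [ 0.5294  0.0005 -0.8484] q [ 0.803   0.5167 -0.4754  2.1819 -1.1523  0.1335  0.2547] err [0.1403 0.0005 0.0002]
per mm along lamp y in tool [ 0.0002 -0.9902 -0.1398]
```

Gripped at 54.6 mm, matching the 54 mm sides. Drawing it out along the slope.

```bash
python3 -m pendant '[{"dp":[0,-0.005,-0.0007],"rotation":[0,0,0],"fingers":1},{"dp":[0,-0.01,-0.0014],"rotation":[0,0,0],"fingers":1},{"dp":[0,-0.015,-0.0021],"rotation":[0,0,0],"fingers":1},{"dp":[0,-0.02,-0.0028],"rotation":[0,0,0],"fingers":1}]'
python3 - <<'E'
from h import *
dst()
E
```

```text
clock: 25.6
position: [0.5819, -0.1779, 0.0846]
ee_rot: [-2.118, 1.61, -0.461]
force: [-2.0, -0.8, -1.9]
width: 0.585
t 25.6 dock [ 0.0463 -0.0003  0.0846] F [-2.0086 -0.7733 -1.8976] w 0.5853467422146549 toolz dock [ 0.5291  0.0005 -0.8486] q [ 0.6983  0.484  -0.3681  2.1555 -1.1121  0.1903  0.1734] err [0.1407 0.0006 0.0004]
```

```bash
python3 -m pendant '[{"dp":[0,-0.006,-0.0008],"rotation":[0,0,0],"fingers":1},{"dp":[0,-0.012,-0.0017],"rotation":[0,0,0],"fingers":1},{"dp":[0,-0.018,-0.0025],"rotation":[0,0,0],"fingers":1},{"dp":[0,-0.024,-0.0034],"rotation":[0,0,0],"fingers":1},{"dp":[0,-0.03,-0.0042],"rotation":[0,0,0],"fingers":1},{"dp":[0,-0.036,-0.005],"rotation":[0,0,0],"fingers":1},{"dp":[0,-0.042,-0.006],"rotation":[0,0,0],"fingers":1},{"dp":[0,-0.048,-0.007],"rotation":[0,0,0],"fingers":1},{"dp":[0,-0.056,-0.008],"rotation":[0,0,0],"fingers":1},{"dp":[0,-0.056,-0.008],"rotation":[0,0,0],"fingers":1}]'
python3 - <<'E'
from h import *
dst()
cv2.imwrite("pics/s8.png",crop(arm.get_image("scene"),310,90,120,110,6))
E
```

```text
clock: 26.85
position: [0.6247, -0.166, 0.1219]
ee_rot: [-2.118, 1.608, -0.462]
force: [-0.9, -1.3, -0.9]
width: 0.592
t 26.85 dock [ 0.0907 -0.0002  0.1219] F [-0.93   -1.3055 -0.8766] w 0.5918819808696015 toolz dock [ 0.5302  0.0004 -0.8479] q [ 0.4695  0.432  -0.1477  2.0695 -0.9693  0.307  -0.0626] err [0.1394 0.0005 0.0017]
```

View pics/s8.png

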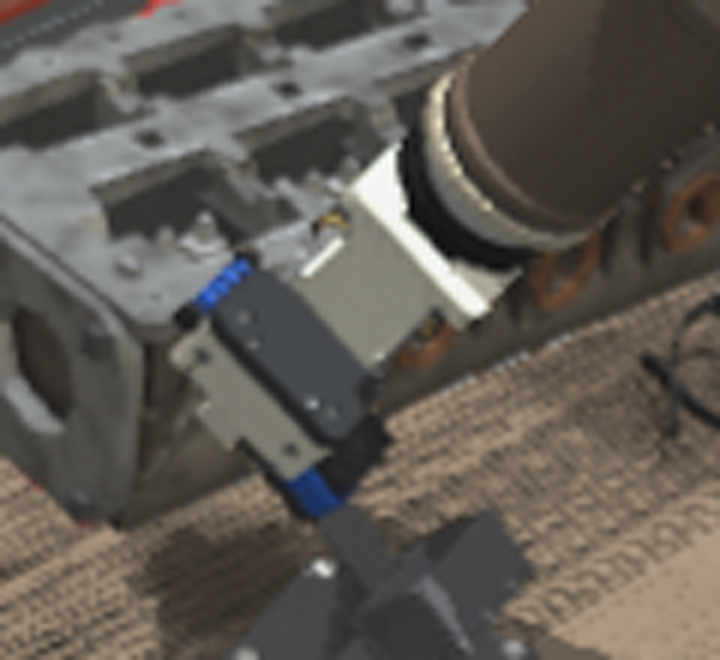

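The lamp is fully out of the pocket and held firmly, with width steady and forces small. I'll lift straight up first, then compute the final pose.

```bash
cat >> h.py <<'E'
SC=np.array([.4977,.2334,0]);LT=np.array([0,.0071,-.0209])
RF=tool(-Rz(.1)[:,1],[0,0,-1])@R.from_rotvec([-.14,0,0]).as_matrix()
E
python3 - <<'E'
from h import *
s=arm.observe();p=s["position"];go(p+[-.01,0,.13])
go(SC+[0,0,.20]-RF@LT,RF)
for z in (.26,): go(SC+[0.03,-.2,z]-RF@LT,RF)
E
```

```text
dp [-0.0026 -0.0607 -0.1154] rot [0. 0. 0.]
dp [-0.4181 -0.0211 -0.054 ] rot [-0.6966  0.0359  0.1712]
dp [-0.2173 -0.0319 -0.1179] rot [-0.6966  0.0359  0.1712]
```

```bash
python3 -m pendant '[{"dp":[0,-0.015,-0.029],"rotation":[0,0,0],"fingers":1},{"dp":[0,-0.03,-0.058],"rotation":[0,0,0],"fingers":1},{"dp":[-0.002,-0.045,-0.087],"rotation":[0,0,0],"fingers":1},{"dp":[-0.01,-0.06,-0.112],"rotation":[0,0,0],"fingers":1},{"dp":[-0.03,-0.057,-0.118],"rotation":[-0.07,0,0.02],"fingers":1},{"dp":[-0.06,-0.054,-0.12],"rotation":[-0.14,0.01,0.03],"fingers":1},{"dp":[-0.09,-0.05,-0.12],"rotation":[-0.21,0.01,0.05],"fingers":1},{"dp":[-0.12,-0.045,-0.12],"rotation":[-0.28,0.01,0.07],"fingers":1},{"dp":[-0.15,-0.04,-0.12],"rotation":[-0.35,0.02,0.09],"fingers":1},{"dp":[-0.18,-0.036,-0.12],"rotation":[-0.42,0.02,0.1],"fingers":1},{"dp":[-0.21,-0.032,-0.118],"rotation":[-0.49,0.025,0.12],"fingers":1},{"dp":[-0.24,-0.03,-0.115],"rotation":[-0.56,0.03,0.14],"fingers":1},{"dp":[-0.27,-0.028,-0.11],"rotation":[-0.63,0.03,0.155],"fingers":1},{"dp":[-0.3,-0.026,-0.1],"rotation":[-0.697,0.036,0.171],"fingers":1},{"dp":[-0.33,-0.025,-0.09],"rotation":[-0.697,0.036,0.171],"fingers":1},{"dp":[-0.36,-0.023,-0.08],"rotation":[-0.697,0.036,0.171],"fingers":1},{"dp":[-0.39,-0.022,-0.065],"rotation":[-0.697,0.036,0.171],"fingers":1},{"dp":[-0.41,-0.021,-0.057],"rotation":[-0.697,0.036,0.171],"fingers":1},{"dp":[-0.418,-0.021,-0.054],"rotation":[-0.697,0.036,0.171],"fingers":1},{"dp":[-0.418,-0.021,-0.054],"rotation":[-0.697,0.036,0.171],"fingers":1}]'
python3 - <<'E'
from h import *
st()
go(SC+[0,0,.20]-RF@LT,RF)
t=arm.get_image("top");s=arm.get_image("scene")
cv2.imwrite("pics/t9.png",t);cv2.imwrite("pics/s9.png",s)
cv2.imwrite("pics/c9.png",crop(s,180,160,150,130,5))
E
```

```text
clock: 29.4
position: [0.5019, 0.2334, 0.1783]
ee_rot: [2.25, -2.035, -0.143]
force: [0.7, -0.8, -1.8]
width: 0.592
t 29.4 p [0.5019 0.2334 0.1783] corner [ 0.0048 -0.0011  0.1783] F [ 0.696  -0.8363 -1.8364] Fc [ 0.609  -0.9016 -1.8364] w 0.5922622832007602
R [[0.1, -0.985, -0.139], [-0.995, -0.099, -0.014], [0.0, 0.14, -0.99]] q [-0.5768  0.4439  0.1145  1.7018 -0.1097  1.1322 -1.8874]
dp [-0.0004  0.0001 -0.    ] rot [ 0.0004 -0.0005  0.0001]
```

View pics/c9.png

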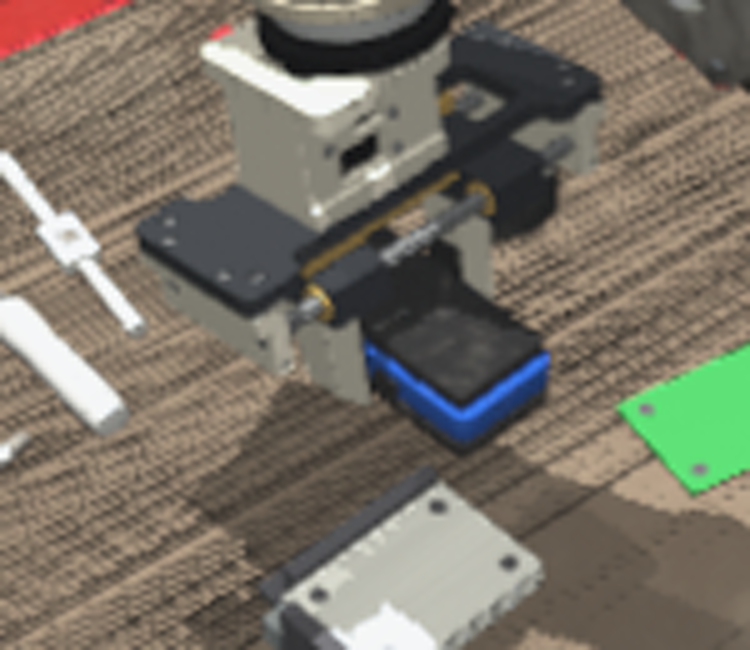

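View pics/t9.png

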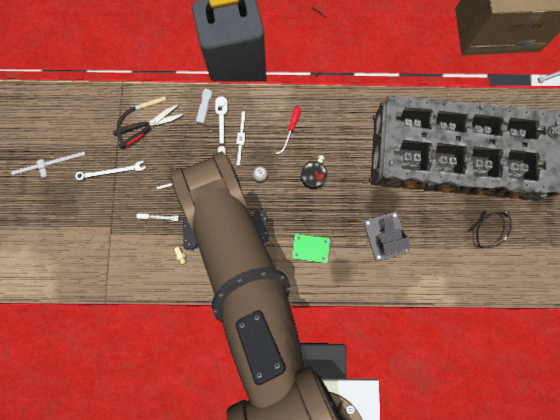

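The scene crop shows the lamp held level above the stack, with its robot-side end corner at about (462,410), the stack below undisturbed and the dock empty. I'll zoom in to measure its tilt and centring.

```bash
python3 - <<'E'
from h import *
s=cv2.imread("pics/s9.png")
g=lambda i:np.clip(255*(i/255.)**.6,0,255).astype(np.uint8)
cv2.imwrite("pics/c9b.png",crop(g(s),240,205,60,50,13))
E
```

```text
(no output)
```

View pics/c9b.png

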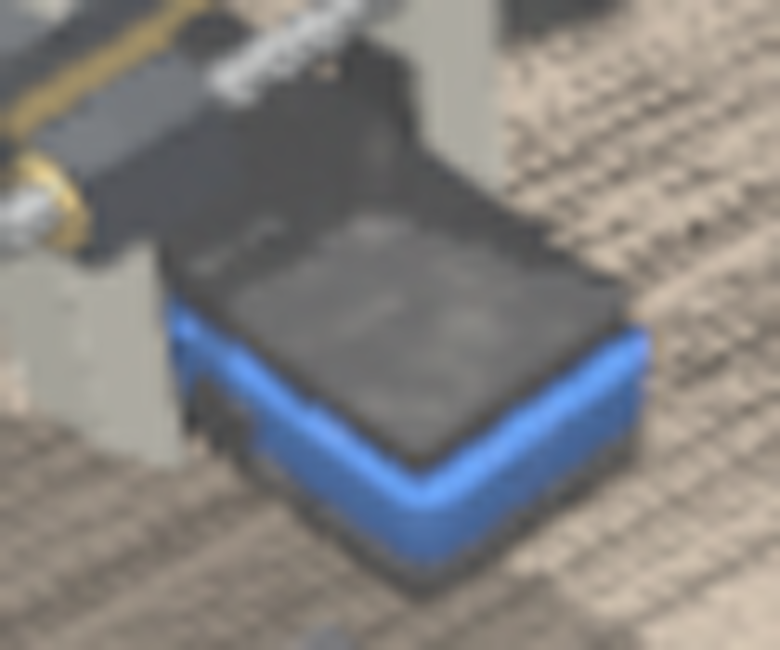

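```bash
python3 - <<'E'
from h import *
f=lambda c:((c[0]+.5)/13-.5+240,(c[1]+.5)/13-.5+205)
M=Rz(.1)
def on(px,ax,val):
    c,d=ray("scene",f(px));c=M.T@(c-SC);d=M.T@d;return c+d*(val-c[ax])/d[ax]
print("blue top side");A=[on(p,1,.028) for p in [(175,298),(240,347),(300,392),(360,436),(415,480)]];print(np.array(A)*1e3)
print("tilt deg",np.degrees(np.arctan(np.polyfit([a[0] for a in A],[a[2] for a in A],1)[0])))
xe=A[-1][0];B=[on(p,0,xe) for p in [(425,483),(500,436),(570,386),(640,336)]];print(np.array(B)*1e3,"roll",np.degrees(np.arctan(np.polyfit([a[1] for a in B],[a[2] for a in B],1)[0])))
print("bottom",on((425,598),1,.028)*1e3,on((635,460),0,xe)*1e3, "back",on((420,455),1,.025)*1e3)
E
```

```text
blue top side
[[ -7.9497  28.     219.0705]
 [-22.8262  28.     219.2929]
 [-36.3353  28.     219.5464]
 [-49.6356  28.     220.0179]
 [-61.6414  28.     219.6356]]
tilt deg -0.8053369770878823
[[-61.6414  25.9226 217.4135]
 [-61.6414  10.1432 216.0502]
 [-61.6414  -4.8429 216.1365]
 [-61.6414 -20.0855 216.2243]] roll 1.3164463624768328
bottom [-63.8143  28.     194.8872] [-61.6414 -19.9408 188.2825] back [-59.5935  25.     221.3006]
```

Lamp measurements, within camera accuracy:
- **Level:** within about 1°.
- **Centring:** end face at -61.6 mm, so centred to about 3 mm.
- **Height:** centre about 0.20 m.

I'll settle and do one last check.

```bash
python3 -m pendant '[{"dp":[0,-0.002,0],"rotation":[0,0,0],"fingers":1},{"dp":[0,-0.002,0],"rotation":[0,0,0],"fingers":1},{"dp":[0,-0.002,0],"rotation":[0,0,0],"fingers":1},{"dp":[0,-0.002,0],"rotation":[0,0,0],"fingers":1},{"dp":[0,-0.002,0],"rotation":[0,0,0],"fingers":1},{"dp":[0,-0.002,0],"rotation":[0,0,0],"fingers":1}]'
python3 - <<'E'
from h import *
st();print(arm.observe()["dq"])
s=arm.get_image("scene");cv2.imwrite("pics/s10.png",s);cv2.imwrite("pics/c10.png",crop(s,228,248,75,60,10))
E
```

```text
clock: 30.25
position: [0.5043, 0.2327, 0.1784]
ee_rot: [2.249, -2.037, -0.142]
force: [-0.3, 1.1, -2.9]
width: 0.586
t 30.25 p [0.5043 0.2327 0.1784] corner [ 0.0071 -0.0021  0.1784] F [-0.3238  1.0561 -2.9231] Fc [-0.2168  1.0832 -2.9231] w 0.5856289269746945
R [[0.099, -0.985, -0.139], [-0.995, -0.097, -0.014], [0.001, 0.139, -0.99]] q [-0.5744  0.4464  0.1154  1.6975 -0.1096  1.1337 -1.8861]
[ 0.0017  0.0006  0.0006  0.0014  0.0001 -0.0001 -0.0015]
```

View pics/c10.png

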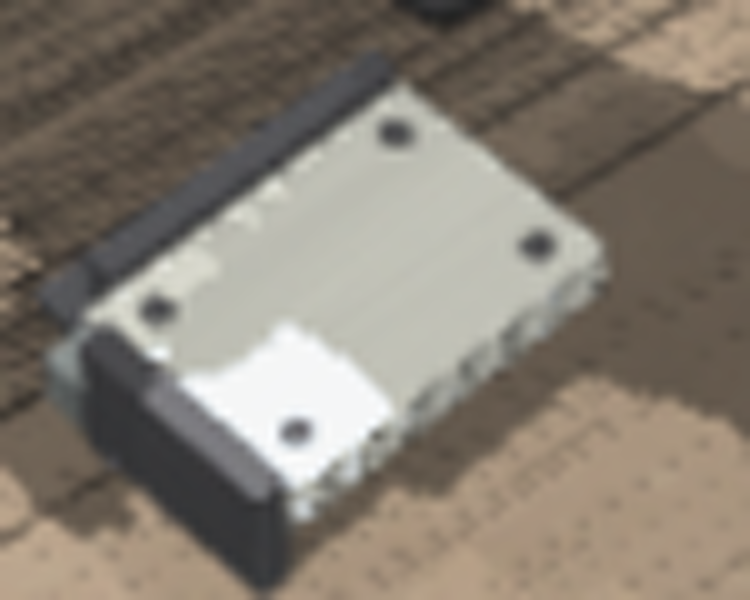

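View pics/s10.png

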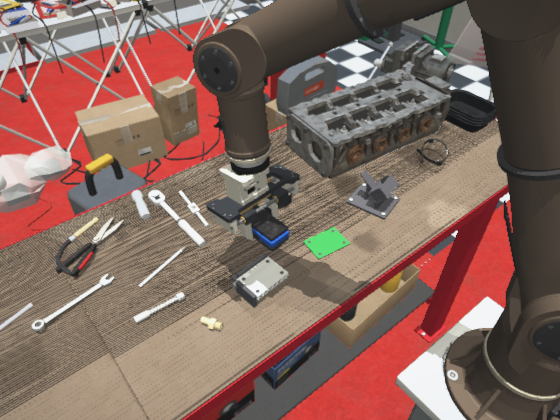

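The stack is unchanged, with its holes at the same pixels (157,308), (395,132), (538,245) and (296,430). The lamp is held still over it and the other objects are where they were.

```bash
python3 -c "
from cell import arm
print(arm.sign_off())"
```

```text
the job is handed in; nothing more can be done
None
```

I handed the job in at about 30 s, with the four plates squared in the corner and the lamp held still over them. `sign_off` gives no verdict.

**Stack:** I tapped it twice against each stop, reaching 12–14 N on each. The last two-view check put its centre at (0.498, 0.233), turned 0.10 rad, in line with the stops. The final picture shows it unchanged.

**Lamp:** I drew it out along the slope with small forces. The grip opening was 54–55 mm throughout, close to the 54 mm sides. Measured from the scene picture before a last 2 mm centring shift:

| Check | Result |
|---|---|
| Lengthwise tilt | about 0.8° |
| Roll | about 1.3° |
| Centre over the stack | within about 3 mm |
| Centre height | about 0.20 m |

**Limits of the checks:**
- **One camera:** the arm hid the lamp from the top camera at the end, so these lamp figures come from one view only, with a few millimetres of uncertainty.
- **After the last shift:** I re-checked the arm pose and the pictures, but did not measure the lamp again.
- **Heights:** those of the plate holes read about 2 mm above nominal.

The other things on the bench, including the green look-alike, looked undisturbed in the last pictures.

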